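# Spread the carousel's retaining clip and hold it open at the post groove

### The arm

A 6-joint arm with a two-finger parallel gripper is mounted at the origin on the work surface. World frame = base frame: x ahead of the robot, y to its left, z up, the work surface at z = 0. Lengths are in m, angles in rad, forces in N, time in s.
With the tool pointing down it reaches from about 0.375 to 0.975 m from the base axis. Payload 3.8 kg.
Tool frame: the origin (TCP) lies at the very end of the fingers, on their centre line; the grasp point (between the pads) lies 19 mm behind it (bot.pinch_z is the distance from the TCP to the grasp point, in m); x points along the fingers, y is the direction in which the jaws open and shut, and the axes are right-handed (so a half turn about x gives the same grasp; the last joint's range is limited). The gripper opens to 85 mm and grips with 20 to 120 N. Pads are 22 mm wide; open, the fingers measure 114 mm over their backs; the gripper's body (76 mm by 85 mm) begins 54 mm behind the grasp point. The pads swing forward as they close: fully open they stand 13 mm farther back than shut.
Start: joints at [-0.037, 0.264, 1.604, -0, 1.274, -0.037], TCP at [0.675, -0, 0.207] pointing down, gripper open.
Joint ranges: [-2.63, 2.63], [-0.94, 2.18], [0.31, 2.57], [-1.31, 4.45], [0, 2.66], [-2.55, 2.55]. Speed limits (rad/s): [2.57, 2.57, 3.14, 3.14, 3.14, 3.14].

### API

Orientations are given as a rotation vector (axis times angle).
In Python, from workcell import monitor, imaging, finish_job, bot gives the robot as it stands.
- The arm moves only by the tool jog_arm, never from a script. Its argument "rows" is a list of rows, each a list of 7 numbers: the shift along the tool's x, y, z in m, then the turn, a rotation vector about the tool's x, y, z in rad, then the opening in per cent of the stroke, from 0 (shut) to 100 (fully open). A call has 1 to 20 rows; each row is the pose to reach, as a shift and turn from the pose measured when the call began, along the tool's axes at that moment; what a row does not reach only later rows make up. A row lasts 1/10 s, in which the tool goes at most 50 mm and 8.59 degrees, less where a joint would pass 70% of its speed; a pose out of reach is approached as far as the arm can. A call with a gripper value outside its range is refused whole. The fingers move at their own pace and stop on an object; "force" is the grip in N (left out, the last holds). Time passes only in rows, so rows that repeat a pose let the fingers close. It gives the time, the measured TCP pose, the force and the opening at its end, in the units of the state.
- monitor.read_state(): the state, without advancing time (a new reading comes with each control period).
- imaging.read_camera(name): name is "scene" or "side" or "wrist"; returns the picture (384x512x3 uint8, blue, green, red); there is no depth.
- imaging.camera_params(name): a dict with "fx", "fy", "cx", "cy" (pixels), "T" (4x4, takes a point from camera to world coordinates); the wrist camera has in their place "T_tool_cam" (4x4, takes a point from camera to tool coordinates, whose origin is the TCP and whose axes are the tool frame's). Camera axes: x right, y down, z forward; pixel columns grow to the right and rows downward; lengths in m; the calibration is good to about 2 mm. The wrist camera is an equidistant fisheye: a pixel r from the principal point sees the ray r / f radians off the axis. A picture is of the moment at which its call begins: read the wrist's pose just before it. camera_params takes no time and is no camera call.
- finish_job(): hands the job in, once; it reports no verdict.
The state is a dict: "time": time; "q": joint angles; "joint_vel": joint speeds; "joint_torque": joint torques, N m; "tool_pos": TCP position; "tcp_rot": TCP orientation; "wrist_force": force on the tool from outside, world axes, zero at the start; "torque": the same for the moment, N m; "width": opening from 0.0 (shut) to 1.0 (fully open).
Only numpy, scipy, OpenCV 4.12 (cv2) and the standard library are available. Lean on these libraries where they do the work, as an engineer would, in place of code of your own. Each camera call takes 0.05 s, during which the arm holds its last target. There are 200 camera calls.

### The job

The pantry carousel's post still needs its spring retaining clip, which the upper deck will rest on: grip the pliers by both handles, pinch the clip's two ears in the jaws so that the ring springs open, lift it off the carton and slide it down over the post until its band is level with the groove. Finish while holding it there, handles still squeezed, ring spread, level and clear of the post all round, so that I can check it before it is let snap in: do not let go. Use only the pliers on the clip, never the fingers, and leave the jars, bottle and other things where they stand.

Things in the scene. Friction and masses are not known exactly. Their poses are not given: they have to be found in the camera images.
- pliers: Spring-loaded flat-nose pliers lying flat on the table, 155 mm long, 0.17 kg, balancing about x = -35 mm. Origin on the pivot, at the underside; x points along the pliers to the jaws, z up. Two rubber-covered handles, x -30 to -99 mm, 18 mm tall (z 0 to 18), each 10.5 mm thick, their outer faces parallel and 68 mm apart when open.
- pliers_grip (a point): Good place to grip the pliers: on their middle line between the handles, 58 mm behind the pivot, 9 mm above the underside. Here the handles are 68 mm over their outer faces when open, 40 mm when squeezed to the stop.
- pliers_nose (a point): Point midway between the jaw tips, 54 mm ahead of the pivot, 9 mm above the underside. Steel jaws: x 8 to 54 mm from the pivot, z 4 to 14 mm, 7 mm thick each; the clear gap between them when open is 35 mm at the tips and 30 mm at 10 mm behind the tips, when fully squeezed 9 mm all along.
- pliers_a (a joint): How far each half of the pliers is squeezed: 0 open, 0.24 rad at the stop (both halves move alike). An inner spring opens them: it takes about 6 N on each handle at the grip point to start squeezing, 9 N at the stop, and 9 N more with the clip in the jaws. Held lightly, at 60 to 64 mm over the handles, the jaws stay open.
- clip: Spring retaining clip, 0.04 kg: a plain steel ring of band 12 mm high, 2.5 mm thick, lying flat on the carton, axis upright. Origin at the ring's middle, at its lower edge; x points out to the ears, z up the axis. Pinching the ears together opens the ring (its ends are crossed): relaxed 31 mm across inside, too tight for the post; pinched 37 mm inside, 42 mm outside.
- clip_mid (a point): Middle of the clip's ring, half way up the band (6 mm above its lower edge). The two ears are upright tabs 12 mm high and 2.5 mm thick that stick out from the ring between 21 and 33 mm from this point along x, one on each side; their outer faces are 24 mm apart at the ends when relaxed, 8 to 9 mm when pinched.
- clip_left (a joint): How far the left half of the ring is spread: 0 relaxed, about 0.14 rad with the ears fully pinched in the pliers (stop at 0.16). It takes about 6 N on each ear to start and 12 N fully pinched.
- clip_right (a joint): The same for the right half.
- carton: Small plain cardboard fittings carton, 100 x 90 x 36 mm, fixed to the table; origin at the middle of its underside. The clip lies on its top, 36 mm above the table, at the edge nearest the robot: its ears stick out past that edge, so there is room below them.
- carousel: Two-deck pantry carousel, not to be moved (fixed): round base, white lower deck 260 mm across whose floor is 29 mm above the table (lip 36 mm), and an upright steel post in the middle. Origin at the middle of its underside, z up. The post is 32 mm in diameter, its top (5 mm chamfer) 165 mm above the table; the groove is 27 mm in diameter and 20 mm high, from 105 to 125 mm above the table.
- groove_mid (a point): Point on the post's axis half way up the groove, 115 mm above the table.
- post_top (a point): Point on the post's axis at its top, 165 mm above the table.
- spice_tin: Small tin, 44 mm across and 55 mm high, on the carousel's deck on the side away from the robot; leave it.
- spice_jar: Small jar, 42 mm across and 65 mm high, on the carousel's deck on the side away from the robot; leave it.
- pepper_mill: Turned wooden pepper mill, 52 mm across and 142 mm high; leave it.
- sauce_bottle: Glass bottle, 60 mm across and 170 mm high; leave it.
- cracker_box: Upright cardboard box 55 x 150 x 120 mm; leave it.
- screwdriver: Screwdriver lying on the table on the robot's side; leave it.
- mug: White mug, 80 mm across and 90 mm high, at the far side; leave it.
- jar_lid: Loose metal jar lid, 64 mm across and 14 mm high, flat on the table; leave it.

How it is judged:
By the outcome, as a careful person would: the job done as asked, in the order asked, and still so for the second after the job is handed in, while the arm keeps its last pose, push and grip.
It also fails if it takes over 50 s, if anything falls off the work surface, if the arm or the gripper's body presses on something with over 40 N, if the wrist force passes 120 N, or if a joint passes its speed limit or range.

## Working session

There is one attempt and no reset: what is moved stays moved. The work goes in short steps, Python scripts to look and compute and a tool call to move; the robot and the scene stay as the last step left them, time stands still between calls to the robot, and variables do not carry over. Pictures are saved under pics/ and viewed, about 8 in all and at most 12, crops included, and the job is handed in when it is done.

Besides the shell and the picture viewer there is one more tool, called as a command line: name --pt "numbers of a row" for each row, then --argument value for the rest. jog_arm: Moves the arm, as the interface text tells. Its arguments: {"type":"object","properties":{"rows":{"type":"array","items":{"type":"array","items":{"type":"number"}}},"force":{"type":"number"}},"required":["rows"]}

```bash
ls; mkdir -p pics; python3 - <<'E'
from workcell import monitor, imaging, bot
import cv2,numpy as np
print(monitor.read_state())
for n in ["scene","side","wrist"]:
    im=imaging.read_camera(n); cv2.imwrite(f"pics/{n}0.png",im); p=imaging.camera_params(n); print(n,{k:np.round(v,4).tolist() if not isinstance(v,str) else v for k,v in p.items()})
a=cv2.imread("pics/scene0.png");b=cv2.imread("pics/side0.png")
E
```

```text
pics
{'time': 0.0, 'q': array([-3.69021984e-02,  2.64783645e-01,  1.60535450e+00, -2.76596363e-06,
        1.27371776e+00, -3.69248074e-02]), 'joint_vel': array([-0.00044219, -0.00064429, -0.00109285, -0.00187195, -0.00055332,
        0.00053149]), 'joint_torque': array([ 6.10465631e-04, -5.15121067e+01, -3.67308676e+01, -4.07824507e-05,
        1.31324201e-02,  1.46811578e-05]), 'tool_pos': array([6.74217534e-01, 2.45703415e-05, 2.05752083e-01]), 'tcp_rot': array([ 1.20817166,  1.21093566, -1.2108095 ]), 'wrist_force': array([-0.67791026,  0.71661813, -0.67119858]), 'torque': array([ 0.01495284, -0.01196911,  0.00405632]), 'width': 1.0006475863722322}
scene {'fx': 372.1327, 'fy': 372.1327, 'cx': 255.4237, 'cy': 195.98, 'T': [[0.3934, 0.5245, -0.7551, 1.3579], [0.9193, -0.2232, 0.324, -0.3969], [0.0014, -0.8216, -0.57, 0.736], [0.0, 0.0, 0.0, 1.0]]}
side {'fx': 444.0944, 'fy': 444.0944, 'cx': 256.8825, 'cy': 197.0677, 'T': [[-0.8076, -0.2959, 0.5101, 0.0925], [-0.5897, 0.416, -0.6922, 0.6332], [-0.0074, -0.8599, -0.5105, 0.6349], [0.0, 0.0, 0.0, 1.0]]}
wrist {'fx': 297.3186, 'fy': 297.3186, 'cx': 254.0874, 'cy': 197.3475, 'T_tool_cam': [[-0.0021, -0.2737, 0.9618, -0.1659], [1.0, -0.0001, 0.0022, -0.0001], [-0.0005, 0.9618, 0.2737, -0.0688], [0.0, 0.0, 0.0, 1.0]]}
```

View pics/scene0.png

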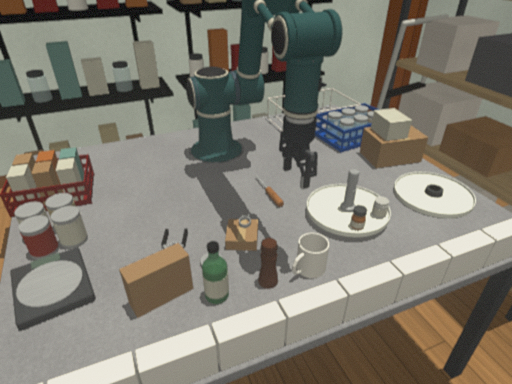

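View pics/wrist0.png

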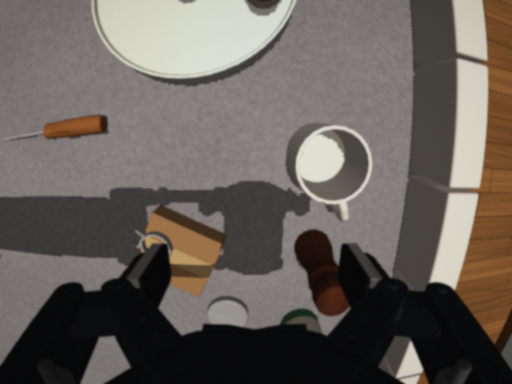

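View pics/side0.png

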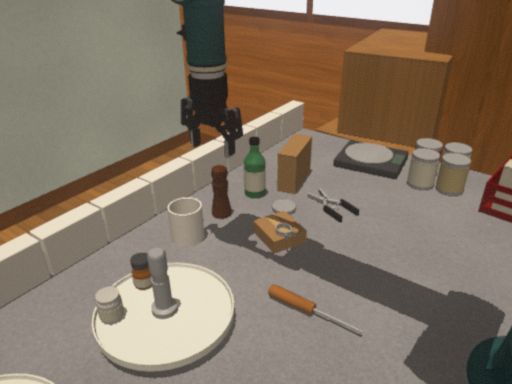

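The scene shows the carousel on the +y side with its post at about (352,185), the carton with the clip at (243,225), and the pliers' handles at (165,237) and (185,237), partly behind the cracker box. In the side view the pliers are at about (330,205), the clip at (285,230) and the post top at (157,255). I'll get rough positions next.

```bash
cat > h.py <<'E'
from workcell import monitor, imaging, bot
import cv2,numpy as np
from scipy.spatial.transform import Rotation as R
def ray(n,uv,st=None):
    p=imaging.camera_params(n); x=(uv[0]-p['cx'])/p['fx']; y=(uv[1]-p['cy'])/p['fy']
    if n=='wrist':
        th=np.hypot(x,y); d=np.array([x/th*np.sin(th),y/th*np.sin(th),np.cos(th)]) if th>1e-9 else np.array([0,0,1.])
        T=np.eye(4); T[:3,:3]=R.from_rotvec(st['tcp_rot']).as_matrix(); T[:3,3]=st['tool_pos']; T=T@p['T_tool_cam']
    else: d=np.array([x,y,1]); T=p['T']
    T=np.array(T); return T[:3,3],T[:3,:3]@d
def onz(n,uv,z,st=None):
    o,d=ray(n,uv,st); return o+d*(z-o[2])/d[2]
def proj(n,P,st=None):
    p=imaging.camera_params(n); T=np.array(p['T'] if n!='wrist' else p['T_tool_cam'])
    if n=='wrist':
        W=np.eye(4); W[:3,:3]=R.from_rotvec(st['tcp_rot']).as_matrix(); W[:3,3]=st['tool_pos']; T=W@T
    c=T[:3,:3].T@(np.asarray(P)-T[:3,3])
    if n=='wrist':
        r=np.hypot(c[0],c[1]); th=np.arctan2(r,c[2]); return np.array([p['cx']+p['fx']*th*c[0]/r,p['cy']+p['fy']*th*c[1]/r])
    return np.array([p['cx']+p['fx']*c[0]/c[2],p['cy']+p['fy']*c[1]/c[2]])
E
python3 - <<'E'
from h import *
for nm,uv,z in [("hA",(340,217),.01),("hB",(356,211),.01),("jA",(310,203),.01),("jB",(321,193),.01),("clip",(285,230),.042),("post",(157,251),.165)]:
    print(nm,np.round(onz("side",uv,z),3))
print(np.round(onz("scene",(352,173),.165),3), np.round(onz("scene",(243,224),.042),3))
a=cv2.imread("pics/side0.png")
c1=cv2.resize(a[180:260,230:370],None,fx=5.5,fy=5.5,interpolation=cv2.INTER_CUBIC);cv2.imwrite("pics/c1.png",c1)
E
```

```text
hA [ 0.485 -0.257  0.01 ]
hB [ 0.464 -0.307  0.01 ]
jA [ 0.582 -0.272  0.01 ]
jB [ 0.584 -0.336  0.01 ]
clip [ 0.543 -0.088  0.042]
post [0.595 0.243 0.165]
[0.604 0.237 0.165] [ 0.558 -0.093  0.042]
```

View pics/c1.png

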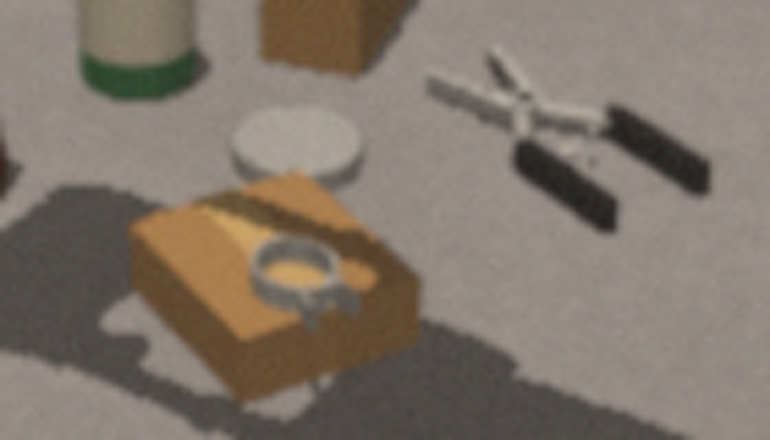

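```bash
python3 - <<'E'
from h import *
f=lambda c:(230+c[0]/5.5-.4,180+c[1]/5.5-.4)
for nm,c,z in [("pivot",(525,112),.014),("hnear",(567,178),.018),("hfar",(660,140),.018),("j1",(430,78),.014),("j2",(493,50),.014),("ring",(296,258),.048),("ear1",(312,305),.048),("ear2",(350,288),.048),("boxbot",(310,70),0),("boxbot2",(362,70),0)]:
    print(nm,np.round(onz("side",f(c),z),4))
s=monitor.read_state(); print(np.round(R.from_rotvec(s['tcp_rot']).as_matrix(),3)); print([a for a in dir(bot) if a[0]!='_'], bot.pinch_z)
E
```

```text
pivot [ 0.5538 -0.3032  0.014 ]
hnear [ 0.5061 -0.2557  0.018 ]
hfar [ 0.4857 -0.3116  0.018 ]
j1 [ 0.6087 -0.3049  0.014 ]
j2 [ 0.5969 -0.3482  0.014 ]
ring [ 0.5496 -0.0901  0.048 ]
ear1 [ 0.5256 -0.0654  0.048 ]
ear2 [ 0.5193 -0.0847  0.048 ]
boxbot [ 0.6751 -0.2972  0.    ]
boxbot2 [ 0.6532 -0.3128  0.    ]
[[-0.002  1.     0.   ]
 [ 0.     0.    -1.   ]
 [-1.    -0.002 -0.   ]]
['MotionError', 'pinch_z'] 0.0187
```

jog_arm --pt "0 -0.176 0.285 1.92 0 0 100" --pt "0 -0.176 0.285 1.92 0 0 100" --pt "0 -0.176 0.285 1.92 0 0 100" --pt "0 -0.176 0.285 1.92 0 0 100" --pt "0 -0.176 0.285 1.92 0 0 100" --pt "0 -0.176 0.285 1.92 0 0 100" --pt "0 -0.176 0.285 1.92 0 0 100" --pt "0 -0.176 0.285 1.92 0 0 100" --pt "0 -0.176 0.285 1.92 0 0 100" --pt "0 -0.176 0.285 1.92 0 0 100" --pt "0 -0.176 0.285 1.92 0 0 100" --pt "0 -0.176 0.285 1.92 0 0 100" --pt "0 -0.176 0.285 1.92 0 0 100" --pt "0.05 -0.176 0.285 1.92 0 0 100" --pt "0.076 -0.176 0.285 1.92 0 0 100" --pt "0.076 -0.176 0.285 1.92 0 0 100" --pt "0.076 -0.176 0.285 1.92 0 0 100"

```text
time: 1.85
tool_pos: [0.4979, -0.2848, 0.1301]
tcp_rot: [-2.028, 0.358, 2.035]
wrist_force: [0.3, -0.4, 1.3]
width: 0.999
```

```bash
python3 - <<'E'
from h import *
s=monitor.read_state(); im=imaging.read_camera("wrist"); cv2.imwrite("pics/w1.png",im); np.save("s1.npy",s,allow_pickle=True)
print(s['tool_pos'],s['q'],s['time']); print(np.round(R.from_rotvec(s['tcp_rot']).as_matrix(),3))
E
```

```text
[ 0.49793308 -0.28479102  0.13010765] [-5.62351059e-01  1.36537991e-01  1.90298261e+00 -1.04735916e-03
  1.10501234e+00  1.35811104e+00] 1.85
[[-0.003 -0.342 -0.94 ]
 [ 0.001 -0.94   0.342]
 [-1.     0.     0.003]]
```

View pics/w1.png

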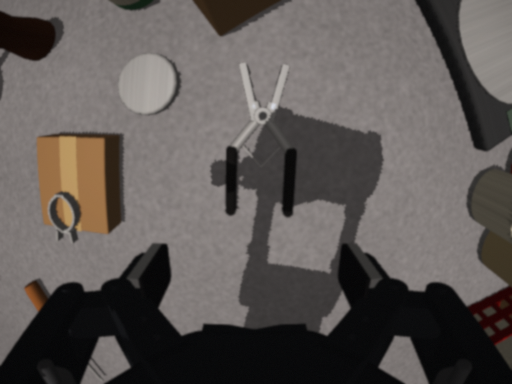

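Wrist view: handles at (232,182) and (290,182), pivot at (262,116), jaw tips at (243,66) and (286,67), clip ring at (64,211) with ears at (59,236) and (73,237). The fingers are almost in line with the pliers.

```bash
python3 - <<'E'
from h import *
s=np.load("s1.npy",allow_pickle=True).item(); im=cv2.imread("pics/w1.png")
g=cv2.cvtColor(im,cv2.COLOR_BGR2GRAY)
def W(uv,z): return onz("wrist",uv,z,s)
m=(g<35).astype(np.uint8); m[:,:215]=0;m[:,310:]=0;m[230:]=0;m[:130]=0
cs,_=cv2.findContours(m,cv2.RETR_EXTERNAL,cv2.CHAIN_APPROX_NONE)
hs=[]
for c in cs:
    if cv2.contourArea(c)<150: continue
    r=cv2.minAreaRect(c); b=cv2.boxPoints(r); print("h",np.round(b,1).tolist())
    q=np.array([W(p,.018) for p in b]); print(np.round(q.mean(0),4), np.round(np.linalg.norm(q[0]-q[1]),4),np.round(np.linalg.norm(q[1]-q[2]),4)); hs.append(q.mean(0))
hc=np.mean(hs,0); piv=W((262,116),.018); n=(W((243,66),.014)+W((286,67),.014))/2
d=piv-hc; print("hc",hc,"piv",piv,"nose",n,"yaw piv",np.degrees(np.arctan2(d[1],d[0])),"nose",np.degrees(np.arctan2(*(n-hc)[[1,0]])))
e=hs[0]-hs[1];print("sep",np.linalg.norm(e),"perp yaw",np.degrees(np.arctan2(e[1],e[0])), "tipgap",np.linalg.norm(W((243,66),.014)-W((286,67),.014)))
# bright jaw mask
j=(g>150).astype(np.uint8); 
for x0,x1 in((232,252),(276,294)):
    t=j[58:100,x0:x1]; ys,xs=np.nonzero(t); k=ys<ys.min()+4; print("jawtip",x0+xs[k].mean(),58+ys.min())
# clip
hsv=cv2.cvtColor(im,cv2.COLOR_BGR2HSV); roi=(slice(185,245),slice(40,90))
cv2.imwrite("pics/clip1.png",cv2.resize(im[170:260,20:130],None,fx=7,fy=6.6,interpolation=cv2.INTER_CUBIC))
print("ring",W((64,210),.048),"ears",W((59,237),.048),W((74,238),.048))
E
```

```text
h [[280.8999938964844, 214.6999969482422], [285.0, 148.39999389648438], [296.5, 149.1999969482422], [292.3999938964844, 215.39999389648438]]
[ 0.4913 -0.3185  0.018 ] 0.0657 0.0109
h [[226.0, 147.0], [236.0, 147.0], [236.0, 213.0], [226.0, 213.0]]
[ 0.5121 -0.2668  0.018 ] 0.0094 0.0651
hc [ 0.50166466 -0.29263561  0.018     ] piv [ 0.55983894 -0.31560221  0.018     ] nose [ 0.60369066 -0.33412709  0.014     ] yaw piv -21.543583866264125 nose -22.13037202363824
sep 0.0557050236496907 perp yaw -111.89758000962763 tipgap 0.04008931407005348
jawtip 242.6086956521739 63
jawtip 285.1304347826087 65
ring [ 0.55079324 -0.09760095  0.048     ] ears [ 0.52692717 -0.07315212  0.048     ] [ 0.51978289 -0.09293996  0.048     ]
```

View pics/clip1.png

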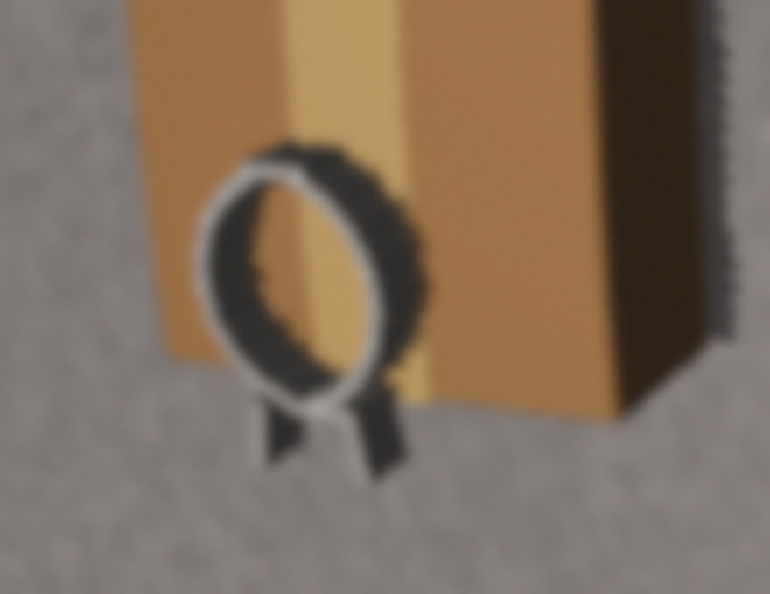

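```bash
python3 - <<'E'
from h import *
p=imaging.camera_params("wrist"); T=np.array(p['T_tool_cam'])
im=cv2.imread("pics/w1.png"); g=cv2.cvtColor(im,cv2.COLOR_BGR2GRAY)
for uv in [(168,244),(170,292),(343,244),(340,290)]:
    x=(uv[0]-p['cx'])/p['fx'];y=(uv[1]-p['cy'])/p['fy'];th=np.hypot(x,y)
    d=T[:3,:3]@np.array([x/th*np.sin(th),y/th*np.sin(th),np.cos(th)]);o=T[:3,3]
    yy=np.sign(d[1])*.0425; print(uv,np.round(o+d*(yy-o[1])/d[1],4))
E
```

```text
(168, 244) [-0.0344 -0.0425 -0.008 ]
(170, 292) [-0.0415 -0.0425  0.0161]
(343, 244) [-0.042   0.0425 -0.0116]
(340, 290) [-0.047   0.0425  0.0111]
```

jog_arm --pt "0 0.006 -0.0132 0.035 0 0 100" --pt "0.05 0.006 -0.0132 0.035 0 0 100" --pt "0.09 0.006 -0.0132 0.035 0 0 100" --pt "0.09 0.006 -0.0132 0.035 0 0 100"

```text
time: 2.3
tool_pos: [0.5062, -0.2938, 0.038]
tcp_rot: [-2.002, 0.389, 2.018]
wrist_force: [-0.9, 0.4, -0.6]
width: 0.996
```

```bash
python3 - <<'E'
from h import *
s=monitor.read_state(); w=imaging.read_camera("wrist"); a=imaging.read_camera("side"); cv2.imwrite("pics/w2r.png",w);cv2.imwrite("pics/s2r.png",a); np.save("s2.npy",s,allow_pickle=True)
print(s['tool_pos']); print(proj("side",s['tool_pos']))
u=proj("side",s['tool_pos']).astype(int)
c=cv2.resize(a[u[1]-60:u[1]+40,u[0]-50:u[0]+50],(400,400),interpolation=cv2.INTER_CUBIC)
wc=cv2.resize(w[40:340,100:400],(400,400))
cv2.imwrite("pics/m2.png",np.hstack([c,wc]))
E
```

```text
[ 0.50623294 -0.29378281  0.0379525 ]
[340.12633413 199.07570725]
```

View pics/m2.png

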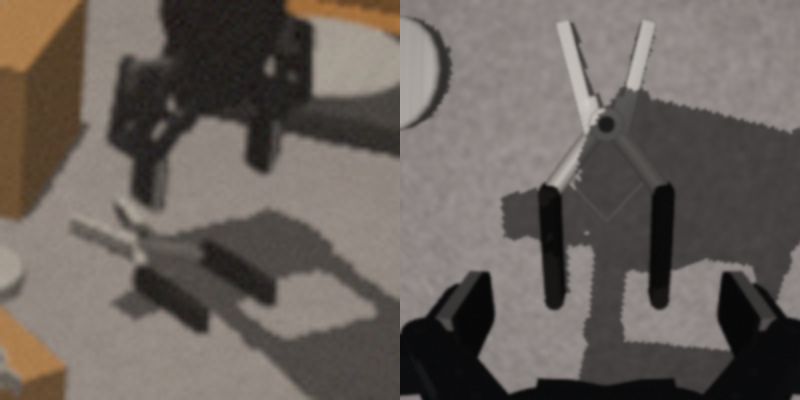

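```bash
python3 - <<'E'
from h import *
s=np.load("s2.npy",allow_pickle=True).item(); M=R.from_rotvec(s['tcp_rot']).as_matrix(); t=s['tool_pos']
for x in (0,-.013,-.02,-.03,-.04):
    for y in(-.05,.05):
        P=t+M@[x,y,0]; u=proj("side",P); w=proj("wrist",P,s)
        print(x,y,"sidecrop",np.round((u-[290,139])*4),"wristcrop",np.round((w-[100,40])*4/3+[400,0]))
E
```

```text
0 -0.05 sidecrop [141. 262.] wristcrop [497. 257.]
0 0.05 sidecrop [258. 220.] wristcrop [712. 257.]
-0.013 -0.05 sidecrop [142. 244.] wristcrop [489. 268.]
-0.013 0.05 sidecrop [260. 202.] wristcrop [719. 268.]
-0.02 -0.05 sidecrop [143. 235.] wristcrop [485. 275.]
-0.02 0.05 sidecrop [261. 193.] wristcrop [724. 275.]
-0.03 -0.05 sidecrop [144. 221.] wristcrop [478. 285.]
-0.03 0.05 sidecrop [263. 180.] wristcrop [731. 286.]
-0.04 -0.05 sidecrop [145. 207.] wristcrop [470. 297.]
-0.04 0.05 sidecrop [264. 166.] wristcrop [738. 297.]
```

jog_arm --pt "0 0 0 0 0 0 80" --pt "0 0 0 0 0 0 80" --pt "0 0 0 0 0 0 80" --pt "0 0 0 0 0 0 80" --pt "0 0 0 0 0 0 80" --force 30

```text
time: 2.9
tool_pos: [0.5104, -0.2963, 0.0437]
tcp_rot: [-2.013, 0.393, 2.01]
wrist_force: [0.6, 0.0, -0.3]
width: 0.794
```

```bash
python3 - <<'E'
from h import *
def low(a):
    g=cv2.cvtColor(a,cv2.COLOR_BGR2GRAY); m=(g<50).astype(np.uint8)
    n,l,st,c=cv2.connectedComponentsWithStats(m[100:200,290:390])
    k=1+np.argmax(st[1:,4]); b=l==k; out={}
    for u in range(20,80,2):
        ys=np.nonzero(b[:,u])[0]
        if len(ys): out[u+290]=int(ys.max()+100)
    return out
print(low(cv2.imread("pics/s2r.png")))
a=imaging.read_camera("side");w=imaging.read_camera("wrist");cv2.imwrite("pics/s3r.png",a);cv2.imwrite("pics/w3r.png",w)
print(low(a)); s=monitor.read_state(); print(s['tool_pos'],s['width'])
for n in("w2r","w3r"):
    g=cv2.cvtColor(cv2.imread(f"pics/{n}.png"),cv2.COLOR_BGR2GRAY)
    print(n,[(u,int(np.nonzero(g[225:300,u]<60)[0].min()+225)) for u in list(range(130,200,6))+list(range(320,386,6)) if (g[225:300,u]<60).any()])
E
```

```text
{318: 174, 320: 175, 322: 176, 324: 187, 326: 189, 328: 180, 330: 178, 332: 174, 334: 171, 336: 170, 338: 168, 340: 166, 342: 166, 344: 167, 346: 167, 348: 167, 350: 168, 352: 178, 354: 180, 356: 180, 358: 168, 360: 169, 362: 170, 364: 171, 366: 171, 368: 171}
{320: 173, 322: 175, 324: 176, 326: 187, 328: 188, 330: 182, 332: 177, 334: 174, 336: 170, 338: 169, 340: 167, 342: 166, 344: 167, 346: 167, 348: 167, 350: 181, 352: 182, 354: 176, 356: 170, 358: 170, 360: 170, 362: 170, 364: 171, 366: 171, 368: 171}
[ 0.51010508 -0.29617172  0.04321582] 0.7963028928180474
w2r [(130, 264), (136, 256), (142, 253), (148, 251), (154, 245), (160, 245), (166, 245), (338, 272), (344, 244), (350, 245), (356, 246), (362, 254), (368, 252), (374, 256), (380, 263)]
w3r [(130, 277), (136, 274), (142, 272), (148, 264), (154, 254), (160, 250), (166, 249), (172, 242), (178, 241), (184, 240), (320, 263), (326, 240), (332, 241), (338, 246), (344, 249), (350, 251), (356, 258), (362, 263), (368, 271), (374, 273), (380, 279)]
```

jog_arm --pt "0 0 0 0 0 0 0" --pt "0 0 0 0 0 0 0" --pt "0 0 0 0 0 0 0" --pt "0 0 0 0 0 0 0" --pt "0 0 0 0 0 0 0" --pt "0 0 0 0 0 0 0" --pt "0 0 0 0 0 0 0" --pt "0 0 0 0 0 0 0" --pt "0 0 0 0 0 0 0" --pt "0 0 0 0 0 0 0"

```text
time: 4.0
tool_pos: [0.5101, -0.2962, 0.0432]
tcp_rot: [-2.012, 0.393, 2.011]
wrist_force: [0.7, 0.7, 0.5]
width: -0.005
```

```bash
python3 - <<'E'
from h import *
s=monitor.read_state(); w=imaging.read_camera("wrist"); a=imaging.read_camera("side"); cv2.imwrite("pics/w4r.png",w);cv2.imwrite("pics/s4r.png",a); print(s['tool_pos'],s['width'],s['time'])
u=proj("side",s['tool_pos']); wv=proj("wrist",s['tool_pos'],s); print(u,wv)
cv2.drawMarker(a,tuple(np.round(u).astype(int)),(0,0,255),cv2.MARKER_CROSS,5,1)
cv2.drawMarker(w,tuple(np.round(wv).astype(int)),(0,0,255),cv2.MARKER_CROSS,8,1)
c=cv2.resize(a[130:230,290:390],(400,400),interpolation=cv2.INTER_CUBIC); wc=cv2.resize(w[40:340,100:400],(400,400))
cv2.imwrite("pics/m4.png",np.hstack([c,wc]))
E
```

```text
[ 0.51012173 -0.2961793   0.04322569] -0.005403182447798769 4.0
[339.38075481 196.5124532 ] [253.23279825 233.45643716]
```

View pics/m4.png

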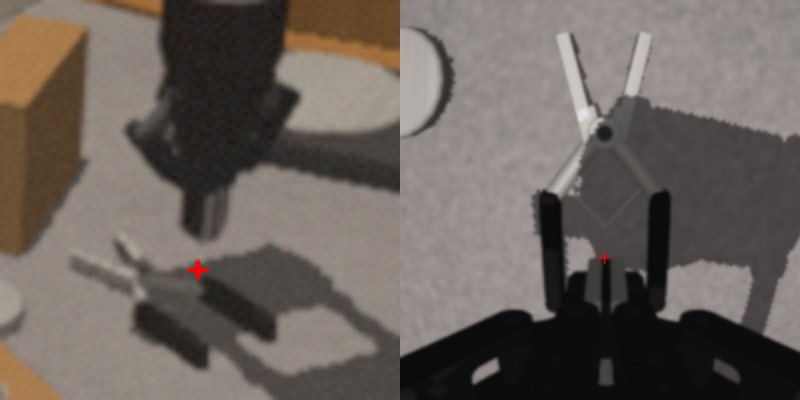

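```bash
python3 - <<'E'
from h import *
s=monitor.read_state(); M=R.from_rotvec(s['tcp_rot']).as_matrix(); t=s['tool_pos']
from scipy.optimize import brentq
for y,row,us in((.0425,244.5,(167,343)),(.034,240,(185,325)),(.001,236,(252,257))):
    for z in(-.011,0): 
        f=lambda x:proj("wrist",t+M@[x,y,z],s)[1]-row
        x=brentq(f,-.08,.02); print(y,z,round(x,4),[np.round(proj("wrist",t+M@[x,k*y,z],s)[0],1) for k in(-1,1)],us)
    f=0
P=lambda x,y=0:proj("side",t+M@[x,y,0]); print("side tip4",(290+205/4,130+238/4),[np.round(P(x),1) for x in(0,-.01,-.02,-.025)])
E
```

```text
0.0425 -0.011 -0.0412 [np.float64(163.7), np.float64(342.4)] (167, 343)
0.0425 0 -0.0172 [np.float64(177.5), np.float64(328.9)] (167, 343)
0.034 -0.011 -0.0353 [np.float64(183.4), np.float64(322.7)] (185, 325)
0.034 0 -0.0104 [np.float64(194.4), np.float64(312.0)] (185, 325)
0.001 -0.011 -0.0296 [np.float64(251.0), np.float64(255.0)] (252, 257)
0.001 0 -0.0039 [np.float64(251.5), np.float64(254.9)] (252, 257)
side tip4 (341.25, 189.5) [array([339.4, 196.5]), array([339.7, 193.2]), array([340.1, 189.9]), array([340.2, 188.2])]
```

jog_arm --pt "0 0 0.002 0 0 0 100" --pt "0 0 0.002 0 0 0 100" --pt "0 0 0.002 0 0 0 100" --pt "0 0 0.002 0 0 0 100" --pt "0 0 0.002 0 0 0 100" --pt "0.015 0 0.002 0 0 0 100" --pt "0.03 0 0.002 0 0 0 100" --pt "0.042 0 0.002 0 0 0 100" --pt "0.042 0 0.002 0 0 0 100" --pt "0.042 0 0.002 0 0 0 100"

```text
time: 5.1
tool_pos: [0.5075, -0.295, 0.0]
tcp_rot: [-2.01, 0.392, 2.013]
wrist_force: [1.1, -0.5, -0.1]
width: 0.998
```

jog_arm --pt "0.003 0 0 0 0 0 100" --pt "0.006 0 0 0 0 0 100" --pt "0.009 0 0 0 0 0 100" --pt "0.009 0 0 0 0 0 100"

```text
time: 5.5
tool_pos: [0.5073, -0.2948, -0.0093]
tcp_rot: [-2.009, 0.391, 2.013]
wrist_force: [0.1, 0.0, -0.4]
width: 1.0
```

jog_arm --pt "0.002 0 0 0 0 0 100" --pt "0.004 0 0 0 0 0 100" --pt "0.006 0 0 0 0 0 100" --pt "0.006 0 0 0 0 0 100"

```text
time: 5.9
tool_pos: [0.507, -0.2946, -0.0156]
tcp_rot: [-2.009, 0.391, 2.013]
wrist_force: [0.9, -0.6, -0.1]
width: 1.0
```

jog_arm --pt "0.002 0 0 0 0 0 100" --pt "0.004 0 0 0 0 0 100" --pt "0.006 0 0 0 0 0 100" --pt "0.006 0 0 0 0 0 100"

```text
time: 6.3
tool_pos: [0.5067, -0.2945, -0.0221]
tcp_rot: [-2.008, 0.391, 2.014]
wrist_force: [-0.3, 0.1, 0.1]
width: 1.0
```

```bash
python3 - <<'E'
from h import *
s=monitor.read_state(); print(s['tool_pos'],s['wrist_force'])
w=imaging.read_camera("wrist"); a=imaging.read_camera("side"); cv2.imwrite("pics/w5r.png",w)
c=cv2.resize(a[150:230,290:390],(480,400),interpolation=cv2.INTER_CUBIC); wc=cv2.resize(w[90:330,150:350],(320,400))
cv2.imwrite("pics/m5.png",np.hstack([c,wc]))
E
```

```text
[ 0.50665417 -0.29445149 -0.02210068] [-0.32509766  0.10881651  0.09960708]
```

View pics/m5.png

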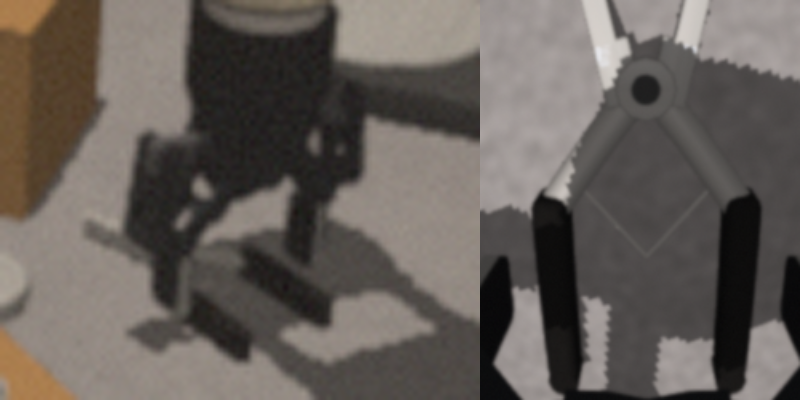

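jog_arm --pt "0.003 0 0 0 0 0 100" --pt "0.006 0 0 0 0 0 100" --pt "0.007 0 0 0 0 0 100" --pt "0.007 0 0 0 0 0 100"

```text
time: 6.8
tool_pos: [0.5066, -0.2944, -0.0292]
tcp_rot: [-2.008, 0.391, 2.014]
wrist_force: [0.4, -0.4, 1.0]
width: 0.997
```

jog_arm --pt "0 0 0 0 0 0 86" --pt "0 0 0 0 0 0 82" --pt "0 0 0 0 0 0 78" --pt "0 0 0 0 0 0 78" --pt "0 0 0 0 0 0 78" --force 20

```text
time: 7.3
tool_pos: [0.5067, -0.2945, -0.0289]
tcp_rot: [-2.008, 0.391, 2.014]
wrist_force: [-0.1, 0.6, 2.8]
width: 0.783
```

jog_arm --pt "0 0 0 0 0 0 73" --pt "0 0 0 0 0 0 73" --pt "0 0 0 0 0 0 73" --pt "0 0 0 0 0 0 73" --pt "0 0 0 0 0 0 73" --force 20

```text
time: 7.8
tool_pos: [0.5072, -0.2948, -0.0281]
tcp_rot: [-2.009, 0.391, 2.013]
wrist_force: [-1.2, -0.1, 6.0]
width: 0.735
```

jog_arm --pt "-0.01 0 0 0 0 0 73" --pt "-0.03 0 0 0 0 0 73" --pt "-0.06 0 0 0 0 0 73" --pt "-0.088 0 0 0 0 0 73" --pt "-0.088 -0.03 0.026 0.015 0 0 73" --pt "-0.088 -0.06 0.052 0.03 0 0 73" --pt "-0.088 -0.09 0.079 0.045 0 0 73" --pt "-0.088 -0.12 0.105 0.06 0 0 73" --pt "-0.088 -0.15 0.131 0.075 0 0 73" --pt "-0.088 -0.18 0.157 0.09 0 0 73" --pt "-0.088 -0.205 0.179 0.1 0 0 73" --pt "-0.088 -0.218 0.191 0.105 0 0 73" --pt "-0.088 -0.218 0.191 0.105 0 0 73" --pt "-0.088 -0.218 0.191 0.105 0 0 73" --pt "-0.088 -0.218 0.191 0.105 0 0 73"

```text
time: 9.3
tool_pos: [0.4126, -0.0219, 0.0603]
tcp_rot: [-1.947, 0.487, 1.949]
wrist_force: [-0.2, 0.4, -0.9]
width: 0.731
```

```bash
python3 - <<'E'
from h import *
s=monitor.read_state(); print(s['tool_pos'],s['wrist_force'],s['width'])
w=imaging.read_camera("wrist"); a=imaging.read_camera("side"); cv2.imwrite("pics/w6r.png",w);cv2.imwrite("pics/s6r.png",a);np.save("s6.npy",s,allow_pickle=True)
u=proj("side",s['tool_pos']); print(u); x0=int(np.clip(u[0]-80,0,390)); y0=int(u[1]-90)
c=cv2.resize(a[y0:y0+140,x0:x0+110],(330,420),interpolation=cv2.INTER_CUBIC); wc=cv2.resize(w[0:280,120:400],(460,460))[:420]
print(x0,y0); cv2.imwrite("pics/m6.png",np.hstack([c,wc]))
E
```

```text
[ 0.4126029  -0.02186284  0.06034744] [-0.20166474  0.42084932 -0.85130517] 0.7308726600824361
[321.32929545 258.95163903]
241 168
```

View pics/m6.png

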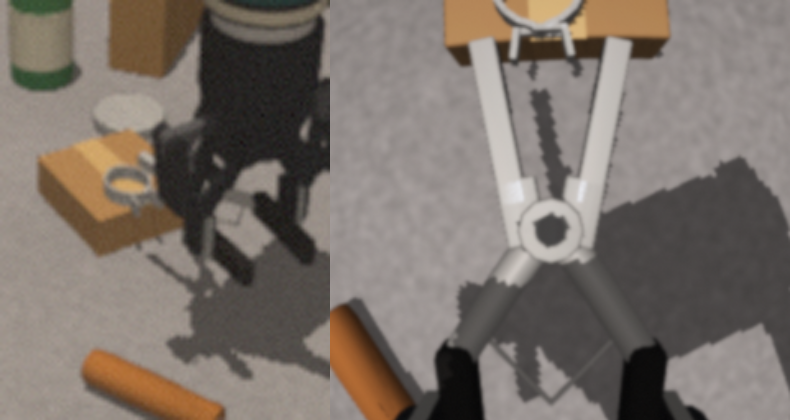

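```bash
python3 - <<'E'
from h import *
s=np.load("s6.npy",allow_pickle=True).item(); im=cv2.imread("pics/w6r.png"); g=cv2.cvtColor(im,cv2.COLOR_BGR2GRAY); hsv=cv2.cvtColor(im,cv2.COLOR_BGR2HSV)
M=R.from_rotvec(s['tcp_rot']).as_matrix(); t=s['tool_pos']
m=((g>150)&(hsv[...,1]<40))
for r in (20,23,24,25,26,27,28,32,40,55,80):
    xs=np.nonzero(m[r,190:320])[0]+190; runs=np.split(xs,np.nonzero(np.diff(xs)>1)[0]+1); print(r,[(int(q[0]),int(q[-1])) for q in runs if len(q)>1])
def tool(uv,xt):  # tool-frame point on plane tool x=xt
    o,d=ray("wrist",uv,s); o=M.T@(o-t); d=M.T@d; return o+d*(xt-o[0])/d[0]
for xt in (-.034,-.040,-.046,-.052):
    L,Rr,P=tool((212,25.5),xt),tool((297,25.5),xt),tool((254.5,141),xt-.003); print(xt,"L",L[1:].round(4),"R",Rr[1:].round(4),"outer",round(abs(L[1]-Rr[1]),4),"piv",P[1:].round(4),"len",round(P[2]-(L[2]+Rr[2])/2,4))
E
```

```text
20 [(231, 234), (262, 265)]
23 [(215, 218), (231, 233), (263, 266), (289, 294)]
24 [(211, 218), (231, 233), (263, 266), (289, 297)]
25 [(207, 219), (231, 233), (263, 266), (289, 301)]
26 [(205, 219), (230, 233), (263, 266), (288, 302)]
27 [(205, 219), (230, 233), (264, 267), (288, 302)]
28 [(205, 219), (230, 233), (264, 267), (288, 302)]
32 [(206, 220), (230, 232), (265, 267), (287, 301)]
40 [(207, 221), (286, 300)]
55 [(203, 204), (210, 225), (283, 297)]
80 [(211, 212), (215, 230), (242, 243), (278, 292)]
-0.034 L [-0.0182 -0.1112] R [ 0.0194 -0.1113] outer 0.0376 piv [ 0.0006 -0.0584] len 0.0528
-0.04 L [-0.0173 -0.1093] R [ 0.0186 -0.1094] outer 0.0359 piv [ 0.0006 -0.059 ] len 0.0504
-0.046 L [-0.0165 -0.1074] R [ 0.0177 -0.1075] outer 0.0342 piv [ 0.0006 -0.0595] len 0.048
-0.052 L [-0.0156 -0.1055] R [ 0.0168 -0.1056] outer 0.0325 piv [ 0.0006 -0.06  ] len 0.0456
```

```bash
python3 - <<'E'
from h import *
s=np.load("s6.npy",allow_pickle=True).item()
M=R.from_rotvec(s['tcp_rot']).as_matrix(); t=s['tool_pos']; up=np.array([0,0,1.]); px=-M[:,2]; px[2]=0;px/=np.linalg.norm(px); left=np.cross(up,px)
for sag in (0,8,16):
  for z0 in (.088,):
    a=np.radians(sag); fx=px*np.cos(a)-up*np.sin(a); fu=up*np.cos(a)+px*np.sin(a)
    g=np.array([t[0],t[1],z0+.009])
    pl=lambda x,y,z: g+fx*(x+.058)+left*y+fu*(z-.009)
    c=lambda P: np.round((proj("side",P)-[241,168])*3).astype(int)
    print(sag,"near rear top/bot",c(pl(-.099,.031,.018)),c(pl(-.099,.031,0)),"front",c(pl(-.03,.031,.018)),c(pl(-.03,.031,0)),"far rear",c(pl(-.099,-.031,.018)),c(pl(-.099,-.031,0)),"nose L",c(pl(.054,.021,.014)),"R",c(pl(.054,-.021,.014)))
# wrist predicted tips with camera true TCP offset up
M2=dict(s); 
for off in (0,.019):
  for sag in (0,8,16):
    a=np.radians(sag); fx=px*np.cos(a)-up*np.sin(a); fu=up*np.cos(a)+px*np.sin(a); g=np.array([t[0],t[1],.097]); s2=dict(s); s2['tool_pos']=t+up*off
    pl=lambda x,y,z: g+fx*(x+.058)+left*y+fu*(z-.009)
    print(off,sag,[np.round(proj("wrist",pl(*p),s2),0) for p in((.054,.0245,.014),(.054,-.0245,.014),(0,0,.018),(-.03,.034,.018),(-.03,-.034,.018))])
E
python3 - <<'E'
import cv2
w=cv2.imread("pics/w6r.png");a=cv2.imread("pics/s6r.png")
import numpy as np
g=cv2.cvtColor(w,cv2.COLOR_BGR2GRAY)
for r in(212,220,228): print(r,[int(v) for v in g[r,180:330:3]])
E
```

```text
0 near rear top/bot [240 266] [238 289] front [184 209] [183 230] far rear [321 240] [318 262] nose L [136 149] R [186 135]
8 near rear top/bot [239 258] [239 282] front [183 213] [183 236] far rear [320 231] [320 255] nose L [136 167] R [185 153]
16 near rear top/bot [237 249] [240 275] front [182 217] [185 242] far rear [318 223] [320 248] nose L [137 186] R [186 172]
0 0 [array([195.,  20.]), array([311.,  20.]), array([253., 144.]), array([175., 214.]), array([331., 214.])]
0 8 [array([201.,  30.]), array([305.,  30.]), array([253., 141.]), array([177., 209.]), array([329., 209.])]
0 16 [array([206.,  43.]), array([301.,  43.]), array([253., 140.]), array([179., 206.]), array([327., 206.])]
0.019 0 [array([202.,  31.]), array([304.,  31.]), array([253., 140.]), array([185., 202.]), array([322., 202.])]
0.019 8 [array([207.,  40.]), array([300.,  40.]), array([253., 137.]), array([186., 198.]), array([320., 198.])]
0.019 16 [array([211.,  50.]), array([296.,  50.]), array([253., 137.]), array([188., 195.]), array([318., 195.])]
212 [149, 148, 77, 12, 19, 24, 24, 50, 77, 80, 71, 102, 151, 129, 94, 132, 151, 131, 75, 71, 71, 74, 134, 94, 74, 72, 75, 74, 73, 73, 74, 76, 75, 73, 71, 83, 81, 74, 73, 69, 78, 81, 53, 27, 17, 14, 10, 18, 64, 72]
220 [151, 97, 23, 24, 18, 13, 14, 11, 10, 30, 85, 150, 152, 151, 149, 147, 109, 102, 84, 75, 72, 70, 95, 159, 140, 109, 74, 72, 72, 71, 73, 73, 78, 88, 77, 77, 76, 74, 75, 63, 29, 13, 12, 13, 12, 13, 12, 14, 43, 145]
228 [159, 143, 30, 26, 23, 15, 11, 11, 11, 8, 43, 144, 151, 154, 153, 154, 149, 134, 79, 85, 73, 72, 91, 141, 149, 153, 157, 148, 87, 75, 85, 77, 71, 73, 74, 73, 74, 74, 71, 47, 8, 11, 12, 12, 13, 13, 12, 11, 93, 156]
```

Crop m6: the pliers are held level with the jaws open. Tips are at px (205..302, 26), the clip's ears at (230..267, 32) and the ring's middle near column 248. So the clip is about 3.4 mm to the left, 45 mm or more below, and the ears begin about 11 mm ahead of the jaw tips. The evidence also agrees that the reported TCP lies about 19 mm beyond the real fingertips.

jog_arm --pt "0.01 -0.0034 0 0 0 0 73" --pt "0.025 -0.0034 0 0 0 0 73" --pt "0.04 -0.0034 0 0 0 0 73" --pt "0.05 -0.0034 0 0 0 0 73" --pt "0.053 -0.0034 0 0 0 0 73" --pt "0.053 -0.0034 0 0 0 0 73" --pt "0.053 -0.0034 0 0 0 0 73"

```text
time: 10.1
tool_pos: [0.4146, -0.0191, 0.0076]
tcp_rot: [-1.946, 0.488, 1.948]
wrist_force: [0.6, -0.2, -1.9]
width: 0.733
```

```bash
cat > m.py <<'E'
from h import *
import sys
s=monitor.read_state(); print(s['tool_pos'],s['wrist_force'],s['width'],s['time'])
im=imaging.read_camera("wrist"); cv2.imwrite(f"pics/{sys.argv[1]}.png",im)
g=cv2.cvtColor(im,cv2.COLOR_BGR2GRAY); hsv=cv2.cvtColor(im,cv2.COLOR_BGR2HSV); m=((g>135)&(hsv[...,1]<45))
for r in map(int,sys.argv[2:]):
    xs=np.nonzero(m[r,185:325])[0]+185; runs=np.split(xs,np.nonzero(np.diff(xs)>1)[0]+1); print(r,[(int(q[0]),int(q[-1])) for q in runs if len(q)>1])
E
python3 m.py w7r 4 8 12 16 20 22 24 26 28 30 34 40 48; python3 -c "
import cv2;w=cv2.imread('pics/w7r.png');cv2.imwrite('pics/m7.png',cv2.resize(w[0:110,180:330],(750,550),interpolation=cv2.INTER_CUBIC))"
```

```text
[ 0.41461039 -0.0191092   0.00756945] [ 0.64286247 -0.16090663 -1.9163093 ] 0.7325018478362638 10.1
4 [(227, 232)]
8 []
12 []
16 [(254, 272), (284, 324)]
20 [(185, 187), (200, 241), (251, 275), (286, 324)]
22 [(185, 240), (250, 275), (286, 324)]
24 [(185, 219), (222, 240), (250, 274), (285, 324)]
26 [(185, 219), (223, 241), (249, 276), (288, 324)]
28 [(185, 220), (224, 242), (248, 277), (282, 284), (287, 324)]
30 [(185, 220), (225, 243), (248, 283), (287, 324)]
34 [(185, 221), (225, 282), (286, 324)]
40 [(185, 222), (227, 232), (235, 281), (285, 324)]
48 [(185, 224), (241, 280), (284, 299), (302, 324)]
```

View pics/m7.png

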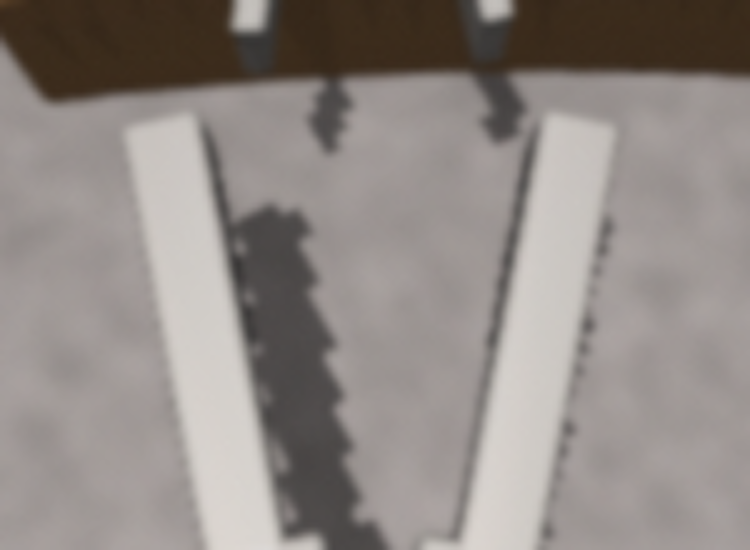

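Crop m7: jaw inner tips at px (220,24) and (289,22), middle 254.3. The ears' outer ends are at (226,6) and (283,4), middle 254.6, so they are centred between the jaws and about 11 mm ahead. I'll move in slowly.

jog_arm --pt "0 0 -0.003 0 0 0 73" --pt "0 0 -0.006 0 0 0 73" --pt "0 0 -0.009 0 0 0 73" --pt "0 0 -0.012 0 0 0 73" --pt "0 0 -0.015 0 0 0 73" --pt "0 0 -0.0175 0 0 0 73" --pt "0 0 -0.0175 0 0 0 73" --pt "0 0 -0.0175 0 0 0 73"

```text
time: 10.95
tool_pos: [0.4302, -0.0274, 0.0077]
tcp_rot: [-1.947, 0.488, 1.948]
wrist_force: [0.1, -0.7, -1.6]
width: 0.735
```

```bash
python3 m.py w8r 2 6 10 14 18 22 24 26 30 34 36 38 40 42 44 48 52 56; python3 - <<'E'
import cv2
g=cv2.cvtColor(cv2.imread('pics/w8r.png'),cv2.COLOR_BGR2GRAY)
for r in range(0,50,4): print(r,''.join('#' if v<60 else '+' if v<100 else '.' if v<135 else ' ' if v<170 else 'O' for v in g[r,195:315]))
E
```

```text
[ 0.43018743 -0.02737568  0.00773603] [ 0.08716544 -0.69708383 -1.57738436] 0.7347670901703461 10.95
2 [(219, 227), (274, 281)]
6 [(224, 232), (269, 277)]
10 [(230, 242), (260, 272)]
14 [(239, 276)]
18 [(229, 242), (248, 250), (271, 276)]
22 [(229, 234), (268, 269), (273, 278)]
24 [(210, 219), (229, 234), (273, 278), (288, 299)]
26 [(205, 219), (228, 233), (273, 278), (288, 303)]
30 [(205, 220), (228, 233), (274, 280), (287, 302)]
34 [(206, 221), (227, 232), (275, 281), (286, 301)]
36 [(206, 221), (227, 232), (276, 281), (286, 301)]
38 [(207, 221), (227, 232), (276, 282), (286, 300)]
40 [(207, 222), (226, 232), (277, 281), (285, 300)]
42 [(208, 222), (227, 232), (285, 300)]
44 [(208, 223), (250, 272), (284, 300), (302, 324)]
48 [(185, 187), (198, 224), (251, 275), (284, 299), (301, 324)]
52 [(185, 224), (249, 275), (283, 324)]
56 [(185, 225), (248, 277), (282, 324)]
0                    ..+. OOOOOOO                 OOOOOOOOOOOOOOOOOOOOOOOOOOOOOOOOOOOOOOOO .++++.                         
4                      ..++. OOOOOOOOO            OOOOOOOOOOOOOOOOOOOOOOOOOOOOOOOOOOOO .+++++.  O 
[... 673 characters left out ...]
++++++.OOOOO .+########++++++++++++++++++#########++. OOOOO.+####+.OOOOOOOOOOOOOO .+##########
32 #########+.OOOOOOOOOOOOOOO.+###+.OOOOO +#####################################++.OOOOO .+##+. OOOOOOOOOOOOO .+###########
36 ##########+ OOOOOOOOOOOOOO .+##. OOOOO.+######################################++.OOOOO .++. OOOOOOOOOOOOOO +############
40 ###########+ OOOOOOOOOOOOOO .++ OOOOO ++#######################################++. OO  .+. OOOOOOOOOOOOOO .+############
44 ###########+. OOOOOOOOOOOOOO +++++++++++++++++....+++..                       ..+++##++++ OOOOOOOOOOOOOO  .             
48 ...           OOOOOOOOOOOOOOO +++++++#+++++++++++++++++.                         ..+++#+.OOOOOOOOOOOOOOO .
```

The ears (226..281) sit centred between the jaws (222..285), with the ends about 8 mm behind the tips. Depth from the motion puts the jaw tops about 5 mm too low against the ears, so I'll raise 5 mm and then squeeze, raising a little to make up for the pads swinging forward.

jog_arm --pt "-0.002 0 0.001 0 0 0 73" --pt "-0.004 0 0.001 0 0 0 73" --pt "-0.005 0 0.001 0 0 0 73" --pt "-0.005 0 0.001 0 0 0 73" --pt "-0.005 0 0.001 0 0 0 73"

```text
time: 11.5
tool_pos: [0.4292, -0.0268, 0.0128]
tcp_rot: [-1.947, 0.488, 1.948]
wrist_force: [-0.4, 0.8, -1.8]
width: 0.733
```

jog_arm --pt "-0.0005 0 0 0 0 0 70" --pt "-0.001 0 0 0 0 0 67" --pt "-0.0015 0 0 0 0 0 64" --pt "-0.0015 0 0 0 0 0 64" --pt "-0.0015 0 0 0 0 0 64" --force 50

```text
time: 12.0
tool_pos: [0.4293, -0.0269, 0.0143]
tcp_rot: [-1.947, 0.488, 1.948]
wrist_force: [-0.1, -0.3, -1.5]
width: 0.644
```

```bash
python3 m.py w9r; python3 - <<'E'
import cv2
g=cv2.cvtColor(cv2.imread('pics/w9r.png'),cv2.COLOR_BGR2GRAY)
for r in range(0,60,4): print(r,''.join('#' if v<60 else '+' if v<100 else '.' if v<135 else ' ' if v<170 else 'O' for v in g[r,195:315]))
E
```

```text
[ 0.42927495 -0.02685291  0.01432322] [-0.14042865 -0.28934577 -1.53873004] 0.6437200807539557 12.0
0                     .++. OOOOOO                 OOOOOOOOOOOOOOOOOOOOOOOOOOOOOOOOOOOOOO ++++.....                        
4                       .+++.  OOOOOOOO           OOOOOOOOOOOOOOOOOOOOOOOOOOOOOOOOO  .+##+. OOO                           
8                          .++++++.  OOOOOOOOOOOOOOOOOOOOOOOOOOOOOOOOOOOOOOOOO  .++#++.  OOOOOOO                          
12                              .+++++#++++.   OOOOOOOOOOOOOOOOOOOOOOOOOOOOOOOO  ++++.. OOOOOOOOO                          
16                                   ... OOOOO    ...      ...............  OOOOOOOOOOOOOOOOOOOOO                          
20                    OOOOOOOOOOOOOO .  OOOOO .. ......++++++++++..+++++.....OOOOO      OOOOOOOOOOOOOO                     
24                    OOOOOOOOOOOOOO .. OOOOO ++++++.           OOO     OO .. OOOOOO . OOOOOOOOOOOOOO                      
28                     OOOOOOOOOOOOOO .. OOOO.+###++ OOOOOOOOOOOOOO        .++ OOOOO . OOOOOOOOOOOOOO +++#+#####+++++++++++
32 ..++++++++++++++#++. OOOOOOOOOOOOO .. OOO .+##############################++ OOOO . OOOOOOOOOOOOO .+####################
36 ###################+ OOOOOOOOOOOOOO . OOO .################################+. OO . OOOOOOOOOOOOOO +#####################
40 ###################+. OOOOOOOOOOOOOO.++...+#################################+++#+. OOOOOOOOOOOOO .+#####################
44 ###################++ OOOOOOOOOOOOOO +##++############++++.............  ......++ OOOOOOOOOOOOOO ..                     
48 ++.........           OOOOOOOOOOOOOOO.++.++++++++++++++.                     .++. OOOOOOOOOOOOOO ++.                    
52                       OOOOOOOOOOOOOOO .+++++++++++++++++..                    .+ OOOOOOOOOOOOOO ...                     
56                        OOOOOOOOOOOOOOO.+..+++++++++++++.                     .+. OOOOOOOOOOOOOO .
```

jog_arm --pt "0 0 0.001 0 0 0 65" --pt "0 0 0.002 0 0 0 65" --pt "0 0 0.002 0 0 0 65" --pt "-0.0005 0 0.002 0 0 0 62" --pt "-0.001 0 0.002 0 0 0 59" --pt "-0.0015 0 0.002 0 0 0 56" --pt "-0.0015 0 0.002 0 0 0 53" --pt "-0.002 0 0.002 0 0 0 49" --pt "-0.002 0 0.002 0 0 0 46" --pt "-0.002 0 0.002 0 0 0 46" --pt "-0.002 0 0.002 0 0 0 46" --force 50

```text
time: 13.15
tool_pos: [0.4276, -0.0259, 0.0163]
tcp_rot: [-1.947, 0.488, 1.948]
wrist_force: [0.4, -0.8, -2.4]
width: 0.47
```

```bash
python3 m.py w10r; python3 - <<'E'
import cv2
g=cv2.cvtColor(cv2.imread('pics/w10r.png'),cv2.COLOR_BGR2GRAY)
for r in range(0,60,4): print(r,''.join('#' if v<60 else '+' if v<100 else '.' if v<135 else ' ' if v<170 else 'O' for v in g[r,195:315]))
E
```

```text
[ 0.42761158 -0.02592151  0.01631661] [ 0.36904671 -0.7773857  -2.39973424] 0.4702132693939709 13.15
0                      .++++++. OOOOOOOOOOOO      OOOOOOOOOOOOOOOOOOOOOOOOOOOOOOOOO .+####+++..                           
4                          ..++++++++..  OOOOOOOOOOOOOOOOOOOOOOOOOOOOOOOO  ...+++######++.   OO                           
8                               .+++++++++++++... OOOOOO       OOOOOOOOOOO   .++++.  OOOOOOOOOOO                          
12                                   OOOOOOOOOOOOOO   OO ...++++++ OOOO  OOOOOOOOOOOOOOOOOOOOOOOO                          
16                                   OOOOOOOOOOOOOO ++...+++++++...OOO . OOOOOOOOOOOOOOOOOOOOOOOO                          
20                                   OOOOOOOOOOOOOO . OO   OOOOOOO OOO   OOOOOOOOOOOOOO   OOOOOOOO                         
24                                  OOOOOOOOOOOOOOO .OOO ... OOOOO  OOO  OOOOOOOOOOOOOO OOOOOOOOO .........................
28      .............++++++++++++++. OOOOOOOOOOOOOO . OO .+######++.OOO  OOOOOOOOOOOOOO +##################################
32 ################################+ OOOOOOOOOOOOOO +++.++#########+++++ OOOOOOOOOOOOOO +##################################
36 ################################+ OOOOOOOOOOOOOO.+##+###############+ OOOOOOOOOOOOOO +##################################
40 ################################+ OOOOOOOOOOOOOO.+#################++.OOOOOOOOOOOOOO +###+++++++++++++++++++++++++++++++
44 ########++++++++++++++........    OOOOOOOOOOOOOO ++++++++++++++++. .. OOOOOOOOOOOOOO .+..                               
48                                  OOOOOOOOOOOOOOO +++++++++++++..   ...OOOOOOOOOOOOOO .++..                              
52                                  OOOOOOOOOOOOOOO +++++++++++++.     ..OOOOOOOOOOOOOO .++.                               
56                                  OOOOOOOOOOOOOOO +++++++++++++++.   ..OOOOOOOOOOOOOO .+..
```

jog_arm --pt "0 0 0 0 0 0 42" --pt "0 0 0 0 0 0 40" --pt "0 0 0 0 0 0 40" --pt "0 0 0 0 0 0 40" --force 55

```text
time: 13.6
tool_pos: [0.4277, -0.0259, 0.0163]
tcp_rot: [-1.947, 0.488, 1.947]
wrist_force: [-0.1, 0.4, -2.1]
width: 0.458
```

jog_arm --pt "-0.004 0 0 0 0 0 40" --pt "-0.01 0 0 0 0 0 40" --pt "-0.02 0 0 0 0 0 40" --pt "-0.035 0 0 0 0 0 40" --pt "-0.055 0 0 0 0 0 40" --pt "-0.075 0 0 0 0 0 40" --pt "-0.095 0 0 0 0 0 40" --pt "-0.115 0 0 0 0 0 40" --pt "-0.135 0 0 0 0 0 40" --pt "-0.15 0 0 0 0 0 40" --pt "-0.16 0 0 0 0 0 40" --pt "-0.165 0 0 0 0 0 40" --pt "-0.165 0 0 0 0 0 40" --pt "-0.165 0 0 0 0 0 40"

```text
time: 15.0
tool_pos: [0.4271, -0.0258, 0.1807]
tcp_rot: [-1.946, 0.488, 1.949]
wrist_force: [-0.2, -0.2, -2.3]
width: 0.455
```

```bash
python3 m.py w11r; python3 - <<'E'
import cv2
from h import *
s=monitor.read_state(); np.save("s11.npy",s,allow_pickle=True)
for n in("side","scene"): cv2.imwrite(f"pics/{n}11.png",imaging.read_camera(n)); print(n,proj(n,s['tool_pos']))
g=cv2.cvtColor(cv2.imread('pics/w11r.png'),cv2.COLOR_BGR2GRAY)
for r in range(0,48,4): print(r,''.join('#' if v<60 else '+' if v<100 else '.' if v<135 else ' ' if v<170 else 'O' for v in g[r,195:315]))
E
```

```text
[ 0.42710641 -0.0258314   0.18067043] [-0.23152397 -0.16672741 -2.2526465 ] 0.4548104418381829 15.0
side [319.94324351 206.24044286]
scene [246.97905363 158.56870844]
0                 ......+++++.  OOOOOO                OOOOOOOOOOOOOOOOOOO      OOOOOO  .+####+..        .............     
4  ..             ....  ..+++#+++++.   OOOOO         OOOOOOOOOOOOOOOOOOOO ..     .++#####++..           ........     .....
8  .            .  ....      ..+++++##++++.      OOOOOOOOOOOOOOOOOOOOOOOOO  .+#######++..               ....       .   .. 
12               ... ..            ...                O  .++++++++. OOO                                   ....      .......
16   ...             ...              OOOOOOOOOOOOO .+...++++++..+. O  . OOOOOOOOOOOO                     ......     ....  
20     ...        .....               OOOOOOOOOOOOO .. OOOOOOOO     OO . OOOOOOOOOOOOO ...                 .....           
24 .                ....              OOOOOOOOOOOOO .+.. OOOOOOOOO   O . OOOOOOOOOOOOO ..++++++..          ....    .       
28                  ...               OOOOOOOOOOOOO .. OOOOOOOOO ... O .  OOOOOOOOOOOO      ..+++++..       ..             
32                    ..              OOOOOOOOOOOOO .++.  OOO .... ...... OOOOOOOOOOOO          ..+++..     ..             
36                                    OOOOOOOOOOOOO +###+. OO ..   .+##+. OOOOOOOOOOOO           .+++..     ...   .        
40                  ....              OOOOOOOOOOOOO .+..  OOO .+.  OO  .. OOOOOOOOOOOO            .++..     ...            
44   ..                .              OOOOOOOOOOOOO ... OOOOO .... OOO .. OOOOOOOOOOOO          ..+++.       ..
```

```bash
cat > tilt.py <<'E'
from h import *
import sys
im=cv2.imread(f"pics/{sys.argv[1]}.png"); g=cv2.GaussianBlur(cv2.cvtColor(im,cv2.COLOR_BGR2GRAY),(1,3),0).astype(float); 
p=imaging.camera_params("wrist"); T=np.array(p['T_tool_cam'])
def d(u,v):
    x=(u-p['cx'])/p['fx'];y=(v-p['cy'])/p['fy'];th=np.hypot(x,y); return T[:3,:3]@np.array([x/th*np.sin(th),y/th*np.sin(th),np.cos(th)])
W=float(sys.argv[2]); out=[]
for r in range(int(sys.argv[3]),int(sys.argv[4]),2):
    def edge(u0,step):
        u=u0
        while not(g[r,u]>=155>g[r,u+step]): u+=step
        return u+step*(g[r,u]-155)/(g[r,u]-g[r,u+step])
    try: a,b=edge(239,-1),edge(275,1)
    except Exception: continue
    da,db=d(a,r),d(b,r); k=W/(db[1]/db[0]-da[1]/da[0]); o=T[:3,3]
    q=o+da*k/da[0]; out.append((r,a,b,q[0],q[2],q[1]+W/2))
out=np.array(out); print(np.round(out[::5],4))
c=np.polyfit(-out[:,4],out[:,3],1); res=out[:,3]-np.polyval(c,-out[:,4]); k=abs(res)<.002
c=np.polyfit(-out[k,4],out[k,3],1); print("nose-down deg",np.degrees(np.arctan(c[0])),"x(tool) at nose(z=-.112)",np.polyval(c,.112),"lat yaw deg",np.degrees(np.polyfit(-out[k,4],out[k,5],1)[0]),"lat",out[k,5].mean())
E
python3 tilt.py w10r 0.0235 14 84; python3 tilt.py w11r 0.023 18 84
python3 - <<'E'
import cv2,numpy as np
a=cv2.imread('pics/side11.png');b=cv2.imread('pics/scene11.png')
c=cv2.resize(a[150:230,230:340],(770,560),interpolation=cv2.INTER_CUBIC);cv2.imwrite('pics/m11.png',c)
E
```

```text
[[ 1.400000e+01  2.276250e+02  2.898000e+02 -5.340000e-02 -1.097000e-01
   2.200000e-03]
 [ 2.400000e+01  2.268333e+02  2.889231e+02 -5.270000e-02 -1.057000e-01
   1.900000e-03]
 [ 3.400000e+01  2.283000e+02  2.786500e+02 -2.570000e-02 -1.091000e-01
   1.000000e-04]
 [ 4.400000e+01  2.276786e+02  2.790577e+02 -2.810000e-02 -1.035000e-01
   1.000000e-04]
 [ 5.400000e+01  2.267500e+02  2.792619e+02 -3.080000e-02 -9.800000e-02
  -0.000000e+00]
 [ 6.400000e+01  2.267143e+02  2.792683e+02 -3.080000e-02 -9.330000e-02
  -0.000000e+00]
 [ 7.400000e+01  2.270870e+02  2.792857e+02 -2.980000e-02 -8.880000e-02
   0.000000e+00]]
nose-down deg -12.030950987131483 x(tool) at nose(z=-.112) -0.03488074531265126 lat yaw deg -0.9785679967258986 lat -1.3237965128988273e-05
[[ 1.800000e+01  2.290000e+02  2.777000e+02 -2.480000e-02 -1.177000e-01
   1.000000e-04]
 [ 2.800000e+01  2.286250e+02  2.785833e+02 -2.780000e-02 -1.116000e-01
   2.000000e-04]
 [ 3.800000e+01  2.287500e+02  2.785333e+02 -2.690000e-02 -1.068000e-01
   2.000000e-04]
 [ 4.800000e+01  2.288095e+02  2.785000e+02 -2.630000e-02 -1.019000e-01
   2.000000e-04]
 [ 5.800000e+01  2.280556e+02  2.784483e+02 -2.800000e-02 -9.670000e-02
   1.000000e-04]
 [ 6.800000e+01  2.190000e+02  2.785588e+02 -4.930000e-02 -8.850000e-02
  -1.600000e-03]
 [ 7.800000e+01  2.282917e+02  2.791613e+02 -2.920000e-02 -8.700000e-02
   3.000000e-04]]
nose-down deg 10.289104847301259 x(tool) at nose(z=-.112) -0.026652123338969467 lat yaw deg 0.3511405675146947 lat 0.00011846102255639842
```

jog_arm --pt "0 -0.014 0.009 -0.07 0 0 40" --pt "0 -0.028 0.018 -0.14 0 0 40" --pt "0 -0.042 0.027 -0.21 0 0 40" --pt "0 -0.056 0.035 -0.28 0 0 40" --pt "0 -0.07 0.044 -0.35 0 0 40" --pt "0 -0.084 0.053 -0.42 0 0 40" --pt "0 -0.098 0.062 -0.49 0 0 40" --pt "0 -0.112 0.071 -0.56 0 0 40" --pt "0 -0.126 0.08 -0.63 0 0 40" --pt "0 -0.14 0.088 -0.7 0 0 40" --pt "0 -0.154 0.097 -0.77 0 0 40" --pt "0 -0.168 0.106 -0.838 0 0 40" --pt "0 -0.168 0.106 -0.838 0 0 40" --pt "0 -0.168 0.106 -0.838 0 0 40" --pt "0 -0.168 0.106 -0.838 0 0 40" --force 80

```text
time: 16.65
tool_pos: [0.4124, 0.1717, 0.1799]
tcp_rot: [2.03, 0.356, -2.036]
wrist_force: [0.1, -0.0, -1.1]
width: 0.434
```

```bash
python3 m.py w12r; python3 tilt.py w12r 0.023 20 66 | tail -1; python3 - <<'E'
from h import *
s=monitor.read_state(); np.save("s12.npy",s,allow_pickle=True); print(s['tool_pos'],np.round(R.from_rotvec(s['tcp_rot']).as_matrix(),3).tolist(),s['width'])
for n in("side","scene"): cv2.imwrite(f"pics/{n}12.png",imaging.read_camera(n))
w=cv2.imread("pics/w12r.png");a=cv2.imread("pics/side12.png");b=cv2.imread("pics/scene12.png")
W=cv2.resize(w[0:110,150:370],(800,400),interpolation=cv2.INTER_CUBIC)
u=proj("side",s['tool_pos']).astype(int);v=proj("scene",s['tool_pos']).astype(int);print(u,v)
A=cv2.resize(a[220-50:220+50,130:330],(400,200),interpolation=cv2.INTER_CUBIC); B=cv2.resize(b[120:210,270:450],(400,200),interpolation=cv2.INTER_CUBIC)
cv2.imwrite("pics/m12.png",np.vstack([W,np.hstack([A,B])]))
g=cv2.cvtColor(w,cv2.COLOR_BGR2GRAY)
for r in range(0,48,4): print(r,''.join('#' if v<60 else '+' if v<100 else '.' if v<135 else ' ' if v<170 else 'O' for v in g[r,195:315]))
E
```

```text
[0.41235488 0.17168693 0.17993581] [ 0.08421918 -0.02907555 -1.09314215] 0.43441021525974083 16.65
nose-down deg -40.15147911781298 x(tool) at nose(z=-.112) -0.14138271653480586 lat yaw deg -3.4175258756428732 lat -0.007208961211230661
[0.41246692 0.17164874 0.18005246] [[-0.003, 0.339, -0.941], [-0.001, -0.941, -0.339], [-1.0, -0.0, 0.003]] 0.4376225512598622
[267 261] [301 145]
0 OOOOOOOOOOOOOOOOOOOOOO.+##++ OOO       .++###########################+++++..        ..+###+. OOOOOOOOOOOOOOOOOOOOOOOOOOO
4 OOOOOOOOOOOOOOOOOOOOOOOOO.+#####++..        ......+++++++++#######+++++++.    .++######+ OOOOOOOOOOOOOOOOOOOOOOOOOOOOOOO
8 OOOOOOOOOOOOOOOOOOOOOOOOOOOOO ++#######++...     OOOOO                    .+#######++ OOOOOOOOOOOOOOOOOOOOOOOOOOOOOOOOOO
12 OOOOOOOOOOOOOOOOOOOOOOOOOOOOOOOOOOO                  .++######+.                    OOOOOOOOOOOOOOOOOOOOOOOOOOOOOOOOOOOO
16 OOOOOOOOOOOOOOOOOOOOOOOOOOOOOOOOOOO              ..   +####+++..   ..   O           OOOOOOOOOOOOOOOOOOOOOOOOOOOOOOOOOOOO
20 OOOOOOOOOOOOOOOOOOOOOOOOOOOOOOOOOOO  OO   OOO    .++..      OOO    ..  OO           OOOOOOOOOOOOOOOOOOOOOOOOOOOOOOOOOOOO
24 OOOOOOOOOOOOOOOOOOOOOOOOOOOOOOOOOOO  OOOOOOOOOO  ... OOOOOOOOOOO   ..  OOOO        OOOOOOOOOOOOOOOOOOOOOOOOOOOOOOOOOOOOO
28 OOOOOOOOOOOOOOOOOOOOOOOOOOOOOOOOOOO OOOOOOOOOOO  .+++.OOOOOOOOOO   ..  OOOOOO       OOOOOOOOOOOOOOOOOOOOOOOOOOOOOOOOOOOO
32 OOOOOOOOOOOOOOOOOOOOOOOOOOOOOOOOOOO OOOOOOOOOOO  .+++.OOOOOOOOOO .++.  OOOOOOOOO    OOOOOOOOOOOOOOOOOOOOOOOOOOOOOOOOOOOO
36 OOOOOOOOOOOOOOOOOOOOOOOOOOOOOOOOOO  OOOOOOOOOOO  .+##+ OOOOOOOOO +##+  OOOOOOOOOO   OOOOOOOOOOOOOOOOOOOOOOOOOOOOOOOOOOOO
40 OOOOOOOOOOOOOOOOOOOOOOOOOOOOOOOOOOOOOOOOOOOOOOO  .. OOOOOOOOOOOOOOO..  OOOOOOOOOO   .. OOOOOOOOOOOOOOOOOOOOOOOOOOOOOOOOO
44 OOOOOOOOOOOOOOOOOOOOOOOOOOOOOOOOOOOOOOOOOOOOOOO  ..OOOOOOOOOOOOOOO ++  OOOOOOOOOOO  OOOOOO  .. OOOOOOOOOOOOOOOOOOOOOOOOO
```

```bash
python3 - <<'E'
import cv2,numpy as np
for n,(r0,r1,c0,c1) in {"side0":(246,306,140,186),"scene0":(166,212,335,372)}.items():
    g=cv2.cvtColor(cv2.imread(f"pics/{n}.png"),cv2.COLOR_BGR2GRAY)
    print(n,c0)
    for r in range(r0,r1,4): print(r,' '.join(f"{v:3d}" for v in g[r,c0:c1]))
E
```

```text
side0 140
246 141 141 142 141 144 140 140 138 142 140 138 138 138 142 142 145 141 142 142 138 142 139 140 145 144 142 142 142 141 143 145 145 144 143 146 142 141 141 145 144 148 150 147 145 142 145
250 144 146 143 140 141 140 141 143 143 148 155 160 162 161 157 160 157 160 161 159 161 157 150 129 124 133 138 142 141 142 145 144 145 144 146 142 138 136 142 139 143 143 146 143 145 143
254  76  74  77  73  75  75  82 106 134 152 159 158 161 160 161 161 161 161 158 161 155 145 126 109  94 102 128 143 143 144 146 144 143 145 143 139 143 141 142 144 143 149 144 144 142 144
258  75  79  73  76  76  76  77  96 108 114 123 126 131 133 134 134 131 126 119 114 106  98  98  92  85  83 113 135 142 139 143 140 142 144 141 143 141 142 141 141 143 142 143 144 144 144
262  77  75  76  75  72  65  58  65  92 104 110 110 108 109 111 112 108 107 101 103 103  95  90  89  86  83  99 143 162 164 163 165 166 171 172 172 177 176 175 176 168 168 167 166 161 156
266  58  56  55  52  53  50  51  55  76  95 107 107 108 112 110 108 108 110 106 103  99  99  93  89  88  86  84 126 172 191 193 193 193 195 191 196 19
[... 2864 characters left out ...]
 107 108 107 107 101 121 180 232 233 231 231 231 231 231 231 230 231 232 232 232 233 230 223
198 231 230 230 229 230 231 231 234 227 154  95  99 102 109 109 107 107 103 108 160 230 233 232 231 231 231 231 232 230 229 231 229 230 230 231 231 231
202 232 230 230 232 233 229 211 170 127  98 100 103 105 106 110 108 108 107 141 213 235 234 232 233 232 233 232 231 230 231 231 230 230 230 232 231 232
206 231 232 229 212 186 128  96 105 108 108 105 106 108 119 123 127 137 148 160 147 125 110  99  93  97 100 105 119 137 169 214 232 233 230 230 232 231
210 231 232 228 199 157 140 125 111 107 105 104 112 118 126 121 121 117 108  85  72  79  84  95  93  89  90  93  90  91  89  85 122 200 230 234 236 224
```

View pics/m12.png

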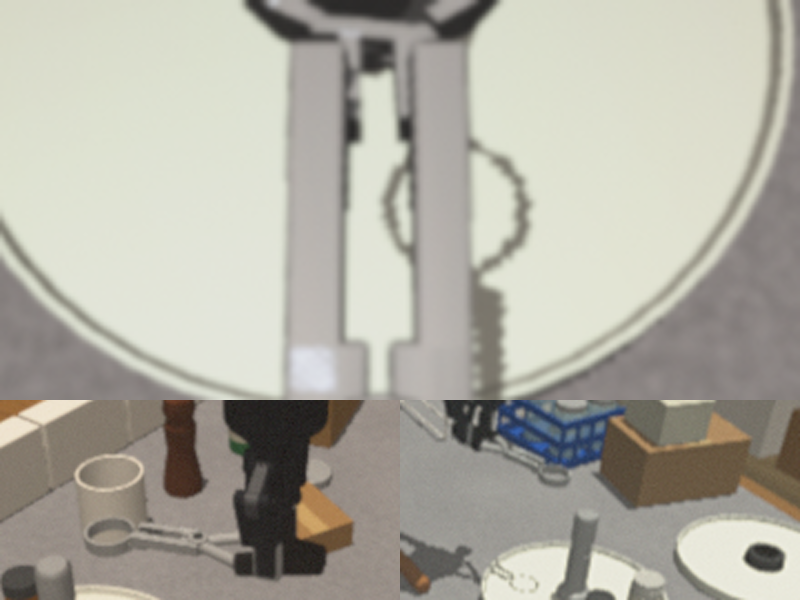

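```bash
python3 - <<'E'
from h import *
from scipy.optimize import least_squares
cs=lambda r:156.5+.147*(r-254); cc=lambda r:352.6-.18*(r-178)
def f(p):
    o=[]
    for z in (.155,.13,.09):
        u=proj("side",(*p,z)); o.append(u[0]-cs(u[1])); u=proj("scene",(*p,z)); o.append(u[0]-cc(u[1]))
    return o
q=least_squares(f,[.6,.24]); print("post",q.x,np.round(q.fun,2)); print("top proj",proj("side",(*q.x,.165)),proj("scene",(*q.x,.165)))
g=lambda P:np.r_[proj("side",P)-[184.75,237.5],proj("scene",P)-[339.1,154]]
k=least_squares(g,[.54,.22,.2]); print("ring",k.x,np.round(k.fun,2))
s=np.load("s12.npy",allow_pickle=True).item(); M=R.from_rotvec(s['tcp_rot']).as_matrix(); print("ring in tool",M.T@(k.x-s['tool_pos']))
d=M.T@(np.r_[q.x,k.x[2]]-k.x); print("post-ring in tool",d, "px yaw",np.degrees(np.arctan2(-M[1,2],-M[0,2])))
E
```

```text
post [0.66093559 0.19407651] [-0.09 -0.03 -0.01 -0.    0.11  0.03]
top proj [152.16980399 225.39689059] [351.14576579 185.87659121]
ring [0.54480412 0.22296324 0.20277878] [-0.42  0.08 -0.76 -0.17]
ring in tool [-0.02310059 -0.00335838 -0.14183752]
post-ring in tool [-0.00029032  0.06659003 -0.09943161] px yaw 19.842078968840017
```

```bash
python3 - <<'E'
from h import *
from scipy.optimize import least_squares
print(onz("side",(156.3,252.7),.165),onz("scene",(353.8,171.3),.165))
f=lambda P:np.r_[proj("side",P)-[156.3,252.7],proj("scene",P)-[353.8,171.3]]
q=least_squares(f,[.6,.24,.165]); print("post free z",q.x,np.round(q.fun,2))
f2=lambda p:f((*p,.165)); q=least_squares(f2,[.6,.24]); print("post",q.x,np.round(q.fun,2))
for n,r in(("side",(262,290)),("scene",(182,198))):
    print(n,[np.round(proj(n,(*q.x,z)),1) for z in(.165,.13,.08,.03)])
g=lambda P:np.r_[proj("side",P)-[184.75,237.5],proj("scene",P)-[339.1,154]]
s=np.load("s12.npy",allow_pickle=True).item(); M=R.from_rotvec(s['tcp_rot']).as_matrix()
for zz in (.197,.2,.203,.206):
    k=least_squares(lambda p:g((*p,zz)),[.54,.22]); print(zz,k.x,np.round(k.fun,2),M.T@(np.r_[k.x,zz]-s['tool_pos']), "post-ring tool",(M.T@(np.r_[q.x,zz]-np.r_[k.x,zz])).round(4))
im=cv2.imread("pics/side0.png")
for n,r0,r1,c in(("side0",244,262,157),("scene0",164,180,353)):
    g_=cv2.cvtColor(cv2.imread(f"pics/{n}.png"),cv2.COLOR_BGR2GRAY); print(n,r0,[int(v) for v in g_[r0:r1,c-1:c+2].mean(1)])
for n,(r0,r1,c0,c1) in {"side12":(224,252,164,204),"scene12":(145,163,326,350)}.items():
    g_=cv2.cvtColor(cv2.imread(f"pics/{n}.png"),cv2.COLOR_BGR2GRAY); print(n,c0)
    for r in range(r0,r1): print(r,' '.join(f"{v:3d}" for v in g_[r,c0:c1]))
E
```

```text
[0.59254233 0.24709637 0.165     ] [0.59772049 0.24796892 0.165     ]
post free z [0.59440638 0.24690154 0.16389308] [-0.59  0.07 -1.01 -0.14]
post [0.59373186 0.24741806] [-0.62 -0.16 -0.95 -0.6 ]
side [array([155.7, 252.5]), array([158.1, 268.4]), array([161.5, 289.8]), array([164.6, 309.9])]
scene [array([352.9, 170.7]), array([351.1, 180.6]), array([348.7, 194.2]), array([346.5, 207.1])]
0.197 [0.54847167 0.21972392] [-0.34  1.22 -1.24  2.27] [-0.01732979  0.00093585 -0.14420311] post-ring tool [-0.0001 -0.0107 -0.052 ]
0.2 [0.54658193 0.22139409] [-0.38  0.63 -0.99  1.  ] [-0.02032567 -0.00127781 -0.14298453] post-ring tool [-0.0001 -0.0085 -0.0532]
0.203 [0.54466145 0.22308909] [-0.43  0.04 -0.74 -0.27] [-0.02332149 -0.00352527 -0.14174545] post-ring tool [-0.0001 -0.0062 -0.0544]
0.206 [0.54270982 0.22480933] [-0.47 -0.53 -0.5  -1.54] [-0.02631724 -0.00580704 -0.14048565] post-ring tool [-0.0001 -0.0039 -0.0557]
side0 244 [136, 140, 141, 147, 157, 160, 159, 159, 159, 159, 160, 157, 150, 136, 125, 115, 108, 103]
scene0 164 [156, 157, 156, 156, 158, 168, 172, 174, 171, 154, 129,
[... 5740 characters left out ...]

156 155 156 157 157 160 155 137 113  97 100 108 111 115 120 125 125 125 115 110 113 136 157 159 158
157 155 160 158 156 161 159 152 133 120 104 106 100 107 106 107 105 107 106 106 122 145 160 161 159
158 157 160 157 161 158 158 161 156 146 135 128 119 114 112 108 110 112 114 121 143 153 161 158 155
159 157 157 161 157 156 160 157 160 157 154 149 144 141 135 136 134 137 140 144 153 156 160 160 159
160 156 158 158 159 158 160 159 160 160 156 159 160 157 157 155 152 155 155 156 159 159 160 162 160
161 157 155 158 157 160 159 159 155 158 158 160 158 159 160 159 158 160 161 159 159 157 158 157 159
162 157 158 158 159 159 159 160 158 153 159 158 160 162 160 157 156 161 157 156 159 157 161 156 160
```

```bash
python3 - <<'E'
from h import *
from scipy.optimize import least_squares
s=np.load("s12.npy",allow_pickle=True).item(); M=R.from_rotvec(s['tcp_rot']).as_matrix()
def tri(a,b,z=None):
    f=lambda P:np.r_[proj("side",P)-a,proj("scene",P)-b]
    return least_squares(f,[.57,.23,.18]).x if z is None else np.r_[least_squares(lambda p:f((*p,z)),[.57,.23]).x,z]
for sp in((156.3,252.4),(156.3,252.9)):
  for cp in((353.5,171.2),(353.8,171.7)):
    P=tri(sp,cp,.165)
    for sr,cr in (((183.8,237.6),(338.8,153.8)),((184.2,237.4),(338.8,154.2))):
        Q=tri(sr,cr); Q3=tri(sr,cr,.203); print(sp,cp,sr,P.round(4),Q.round(4),(M.T@(P-Q)).round(4),"z203",(M.T@(P-Q3)).round(4),(M.T@(Q3-s['tool_pos'])).round(4))
E
```

```text
(156.3, 252.4) (353.5, 171.2) (183.8, 237.6) [0.594  0.2468 0.165 ] [0.5453 0.2238 0.203 ] [ 0.0379 -0.0051 -0.0538] z203 [ 0.0379 -0.0051 -0.0537] [-0.0233 -0.004  -0.1426]
(156.3, 252.4) (353.5, 171.2) (184.2, 237.4) [0.594  0.2468 0.165 ] [0.5459 0.2226 0.2024] [ 0.0373 -0.0064 -0.0536] z203 [ 0.0379 -0.006  -0.0538] [-0.0233 -0.0031 -0.1425]
(156.3, 252.4) (353.8, 171.7) (183.8, 237.6) [0.5946 0.2467 0.165 ] [0.5453 0.2238 0.203 ] [ 0.0379 -0.0048 -0.0543] z203 [ 0.0379 -0.0048 -0.0543] [-0.0233 -0.004  -0.1426]
(156.3, 252.4) (353.8, 171.7) (184.2, 237.4) [0.5946 0.2467 0.165 ] [0.5459 0.2226 0.2024] [ 0.0373 -0.0061 -0.0541] z203 [ 0.0379 -0.0056 -0.0543] [-0.0233 -0.0031 -0.1425]
(156.3, 252.9) (353.5, 171.2) (183.8, 237.6) [0.5932 0.2476 0.165 ] [0.5453 0.2238 0.203 ] [ 0.0379 -0.0061 -0.0532] z203 [ 0.0379 -0.0061 -0.0532] [-0.0233 -0.004  -0.1426]
(156.3, 252.9) (353.5, 171.2) (184.2, 237.4) [0.5932 0.2476 0.165 ] [0.5459 0.2226 0.2024] [ 0.0373 -0.0074 -0.053 ] z203 [ 0.0379 -0.007  -0.0533] [-0.0233 -0.0031 -0.1425]
(156.3, 252.9) (353.8, 171.7) (183.8, 237.6) [0.5938 0.2475 0.165 ] [0.5453 0.2238 0.203 ] [ 0.0379 -0.0058 -0.0537] z203 [ 0.0379 -0.0058 -0.0537] [-0.0233 -0.004  -0.1426]
(156.3, 252.9) (353.8, 171.7) (184.2, 237.4) [0.5938 0.2475 0.165 ] [0.5459 0.2226 0.2024] [ 0.0373 -0.0071 -0.0535] z203 [ 0.0379 -0.0067 -0.0538] [-0.0233 -0.0031 -0.1425]
```

jog_arm --pt "0 -0.001 -0.01 0 0 0 40" --pt "0 -0.003 -0.025 0 0 0 40" --pt "0 -0.005 -0.04 0 0 0 40" --pt "0 -0.006 -0.05 0 0 0 40" --pt "0 -0.006 -0.0537 0 0 0 40" --pt "0.008 -0.006 -0.0537 0 0 0 40" --pt "0.016 -0.006 -0.0537 0 0 0 40" --pt "0.02 -0.006 -0.0537 0 0 0 40" --pt "0.02 -0.006 -0.0537 0 0 0 40" --pt "0.02 -0.006 -0.0537 0 0 0 40"

```text
time: 17.8
tool_pos: [0.4606, 0.1954, 0.1599]
tcp_rot: [2.03, 0.356, -2.036]
wrist_force: [-0.5, -0.5, -0.7]
width: 0.438
```

```bash
python3 m.py w13r; python3 - <<'E'
from h import *
s=monitor.read_state(); np.save("s13.npy",s,allow_pickle=True); print(s['tool_pos'],s['wrist_force'],s['width'])
for n,(r0,r1,c0,c1) in {"side":(226,274,136,182),"scene":(154,188,336,372)}.items():
    im=imaging.read_camera(n); cv2.imwrite(f"pics/{n}13.png",im); g_=cv2.cvtColor(im,cv2.COLOR_BGR2GRAY); print(n,c0)
    for r in range(r0,r1): print(r,' '.join(f"{v:3d}" for v in g_[r,c0:c1]))
g=cv2.cvtColor(cv2.imread('pics/w13r.png'),cv2.COLOR_BGR2GRAY)
for r in range(0,24,3): print(r,''.join('#' if v<60 else '+' if v<100 else '.' if v<135 else ' ' if v<170 else 'O' for v in g[r,195:315]))
E
```

```text
[0.46059057 0.19540383 0.15985548] [-0.48195184 -0.49602128 -0.74931076] 0.43776137456640873 17.8
[0.46092465 0.19554388 0.16024151] [-0.06579827 -0.04172206 -2.2165805 ] 0.43833302858302586
side 136
226 111 111 120 131 141 142 144 145 145 146 149 148 150 151 152 149 150 142 146 147 147 146 147 149 149 147 146 149 146 146 149 145 146 142 134 140 142 145 146 150 149 152 154 152 150 153
227 113 135 143 146 146 145 144 144 146 147 148 147 147 147 148 146 146 142 145 145 148 147 147 147 151 148 144 148 146 144 145 147 144 139 134 138 143 142 146 151 153 152 152 153 152 152
228 134 146 148 147 145 145 147 146 146 146 148 145 143 147 146 143 141 144 145 145 143 146 145 146 146 145 145 146 146 146 146 147 143 138 137 138 141 145 148 149 149 151 152 154 152 151
229 145 147 146 148 146 144 143 142 146 144 144 146 146 146 146 143 144 145 144 146 145 145 145 142 144 144 143 147 148 147 149 145 145 144 138 137 141 144 146 149 152 151 150 150 152 149
230 144 142 144 145 144 146 142 142 145 146 146 145 145 144 143 142 146 146 146 147 144 144 144 144 142 147 144 148 149 148 149 147 146 148 138 137 
[... 13453 characters left out ...]
..                    .......++.++++++########+. OOOOOOOOOOOOOOOOOOOOOOOOOOOOOOOO
9 OOOOOOOOOOOOOOOOOOOOOOOOOOOOOO.++#######+++++++.       ..        OOO      .++#####+. OOOOOOOOOOOOOOOOOOOOOOOOOOOOOOOOOOO
12 OOOOOOOOOOOOOOOOOOOOOOOOOOOOOOOOOO  .                .++######+.                 .  OOOOOOOOOOOOOOOOOOOOOOOOOOOOOOOOOOOO
15 OOOOOOOOOOOOOOOOOOOOOOOOOOOOOOOOOOO              ..  .+#######+.   ..               OOOOOOOOOOOOOOOOOOOOOOOOOOOOOOOOOOOO
18 OOOOOOOOOOOOOOOOOOOOOOOOOOOOOOOOOO               .+. .+########+   ..               OOOOOOOOOOOOOOOOOOOOOOOOOOOOOOOOOOOO
21 OOOOOOOOOOOOOOOOOOOOOOOOOOOOOOOOOO               .+...+########+.  ...              OOOOOOOOOOOOOOOOOOOOOOOOOOOOOOOOOOOO
```

```bash
python3 - <<'E'
from h import *
s=monitor.read_state(); M=R.from_rotvec(s['tcp_rot']).as_matrix()
P=np.array([.594,.247,.183]); f=lambda P:np.r_[proj("side",P),proj("scene",P)]
J=np.array([(f(P+d)-f(P))/.001 for d in np.eye(3)*.001]).T
r=np.array([.75,.6,.7,.9])
for c in(2,3):
    x=np.linalg.lstsq(J[:,:c],r,rcond=None)[0]; d=np.r_[x,0][:3]; print(c,d.round(4),"tool",(M.T@d).round(4),"res",(J[:,:c]@x-r).round(2))
print(s['tool_pos'])
E
```

```text
2 [-0.0007  0.0003  0.    ] tool [ 0.     -0.0005  0.0006] res [-0.58 -0.38 -0.77 -1.03]
3 [ 0.0007 -0.0008 -0.0021] tool [ 0.0021  0.001  -0.0004] res [-0.52  0.06 -0.9  -0.12]
[0.46123001 0.19565193 0.16058122]
```

jog_arm --pt "0.004 0 0 0 0 0 40" --pt "0.008 0 0 0 0 0 40" --pt "0.012 0 0 0 0 0 40" --pt "0.015 0 0 0 0 0 40" --pt "0.017 0 0 0 0 0 40" --pt "0.019 0 0 0 0 0 40" --pt "0.021 0 0 0 0 0 40" --pt "0.021 0 0 0 0 0 40"

```text
time: 18.75
tool_pos: [0.4613, 0.1957, 0.1394]
tcp_rot: [2.032, 0.356, -2.035]
wrist_force: [0.5, -0.9, -2.4]
width: 0.437
```

jog_arm --pt "0.002 0 0 0 0 0 40" --pt "0.004 0 0 0 0 0 40" --pt "0.006 0 0 0 0 0 40" --pt "0.008 0 0 0 0 0 40" --pt "0.008 0 0 0 0 0 40"

```text
time: 19.25
tool_pos: [0.4613, 0.1956, 0.1311]
tcp_rot: [2.032, 0.356, -2.035]
wrist_force: [1.3, 0.4, -2.0]
width: 0.433
```

jog_arm --pt "0.003 0 0 0 0 0 40" --pt "0.006 0 0 0 0 0 40" --pt "0.009 0 0 0 0 0 40" --pt "0.009 0 0 0 0 0 40" --pt "0.009 0 0 0 0 0 40"

```text
time: 19.75
tool_pos: [0.4613, 0.1956, 0.122]
tcp_rot: [2.032, 0.356, -2.035]
wrist_force: [1.2, 0.3, -1.8]
width: 0.437
```

```bash
python3 - <<'E'
from h import *
F=[monitor.read_state() for _ in range(4)]
print(np.mean([f['wrist_force'] for f in F],0),np.mean([f['torque'] for f in F],0),F[0]['tool_pos'])
for n,(r0,r1,c0,c1) in {"side":(246,274,140,178),"scene":(164,186,340,366)}.items():
    im=imaging.read_camera(n); cv2.imwrite(f"pics/{n}14.png",im); g_=cv2.cvtColor(im,cv2.COLOR_BGR2GRAY); print(n,c0)
    for r in range(r0,r1,1): print(r,' '.join(f"{v:3d}" for v in g_[r,c0:c1]))
E
```

```text
[ 1.2396065   0.34149076 -1.79782339] [-0.00163025 -0.09289465 -0.01528609] [0.46131764 0.19559432 0.12198386]
side 140
246 146 147 150 147 149 148 148 145 146 147 145 145 144 145 146 149 148 149 147 145 148 148 148 148 148 151 149 149 150 150 147 150 150 151 152 152 147 150
247 148 148 145 145 148 150 147 149 146 147 145 143 145 148 153 153 156 155 155 152 150 147 149 152 149 149 147 151 150 148 151 149 147 147 151 147 150 152
248 148 149 144 146 148 151 149 150 146 149 148 150 154 159 161 164 165 165 164 159 158 154 153 148 150 146 147 149 149 149 148 151 151 150 149 149 150 151
249 149 147 149 148 147 151 149 151 151 150 156 160 165 163 169 169 165 169 166 166 166 163 154 145 144 144 148 146 149 151 147 148 151 148 149 149 148 151
250 148 149 148 151 146 147 150 150 149 155 163 167 167 168 166 167 165 164 167 167 166 167 158 135 130 138 145 146 148 150 148 152 152 150 149 147 146 144
251 150 149 147 147 145 145 151 146 151 160 165 166 169 170 165 167 166 166 164 166 167 166 158 126 110 130 148 148 150 149 148 151 154 148 148 148 147 146
252 125 126 127 125 125 124 133 139 155 164 
[... 5073 characters left out ...]
 106 106 108 108 109 110 123 148 158 157 158 159 157
180 155 157 153 155 154 153 144 110  96 101 106 106 108 110 108 108 106 106 122 143 156 156 157 154 157 156
181 155 153 153 152 154 157 145 107  96 103 107 107 106 107 108 105 103 119 139 150 154 157 152 155 158 157
182 158 156 153 155 159 160 146 108  97 100 104 106 106 107 103 104 105 116 147 157 158 155 155 151 156 154
183 178 173 169 167 168 168 161 119  95  98 105 106 107 108 107 104 106 126 151 151 153 151 155 154 158 156
184 174 180 175 176 176 179 165 121  96  98 101 106 105 109 106 104 120 143 154 153 153 154 155 152 156 155
185 176 178 182 183 179 181 160 115  94  98 106 105 109 104 109 113 141 163 165 159 158 154 154 155 154 153
```

jog_arm --pt "0 0 -0.0008 0 0 0 40" --pt "0 0 -0.0015 0 0 0 40" --pt "0 0 -0.0015 0 0 0 40" --pt "0 0 -0.0015 0 0 0 40"

```text
time: 20.25
tool_pos: [0.4627, 0.1961, 0.1221]
tcp_rot: [2.032, 0.356, -2.035]
wrist_force: [0.5, -0.5, -1.9]
width: 0.441
```

jog_arm --pt "0 0 -0.0008 0 0 0 40" --pt "0 0 -0.0015 0 0 0 40" --pt "0 0 -0.0015 0 0 0 40" --pt "0 0 -0.0015 0 0 0 40"

```text
time: 20.65
tool_pos: [0.4641, 0.1966, 0.1221]
tcp_rot: [2.032, 0.356, -2.035]
wrist_force: [-1.1, 0.8, -2.1]
width: 0.434
```

jog_arm --pt "0 0 -0.0008 0 0 0 40" --pt "0 0 -0.0015 0 0 0 40" --pt "0 0 -0.0015 0 0 0 40" --pt "0 0 -0.0015 0 0 0 40"

```text
time: 21.05
tool_pos: [0.4654, 0.1971, 0.122]
tcp_rot: [2.031, 0.356, -2.035]
wrist_force: [-0.6, 0.5, -2.5]
width: 0.436
```

jog_arm --pt "0 0 -0.0008 0 0 0 40" --pt "0 0 -0.0012 0 0 0 40" --pt "0 0 -0.0012 0 0 0 40" --pt "0 0 -0.0012 0 0 0 40"

```text
time: 21.45
tool_pos: [0.466, 0.1973, 0.1218]
tcp_rot: [2.03, 0.355, -2.036]
wrist_force: [-3.0, -1.5, -2.1]
width: 0.44
```

```bash
cat > f.py <<'E'
from h import *
F=[]
for _ in range(4):
    imaging.read_camera("wrist"); F.append(monitor.read_state())
s=F[-1]; M=R.from_rotvec(s['tcp_rot']).as_matrix()
A=np.array([M.T@f['wrist_force'] for f in F]); B=np.array([M.T@f['torque'] for f in F])
print("F tool",A.mean(0).round(2),A.std(0).round(2),"T",B.mean(0).round(3),B.std(0).round(3),s['tool_pos'].round(4),s['time'])
E
python3 f.py
```

```text
F tool [1.82 0.21 2.65] [0.26 0.45 0.26] T [ 0.094 -0.634  0.067] [0.015 0.04  0.021] [0.4661 0.1973 0.1218] 21.65
```

jog_arm --pt "0 0 0.001 0 0 0 40" --pt "0 0 0.0025 0 0 0 40" --pt "0 0 0.0025 0 0 0 40"

```text
time: 21.95
tool_pos: [0.4643, 0.1968, 0.1222]
tcp_rot: [2.032, 0.356, -2.035]
wrist_force: [-0.0, 0.3, -1.4]
width: 0.437
```

```bash
python3 f.py
```

```text
F tool [ 2.13  0.05 -0.11] [0.26 0.17 0.28] T [ 0.013 -0.098 -0.011] [0.025 0.013 0.034] [0.4641 0.1967 0.1221] 22.15
```

jog_arm --pt "0 0 0.001 0 0 0 40" --pt "0 0 0.0015 0 0 0 40" --pt "0 0 0.0015 0 0 0 40"

```text
time: 22.45
tool_pos: [0.4626, 0.1961, 0.122]
tcp_rot: [2.031, 0.356, -2.035]
wrist_force: [-0.0, -0.7, -2.0]
width: 0.439
```

```bash
python3 f.py
```

```text
F tool [ 2.06 -0.33 -0.11] [0.2  0.3  0.47] T [-0.016 -0.114  0.026] [0.023 0.026 0.016] [0.4627 0.1962 0.122 ] 22.65
```

jog_arm --pt "0 0 0.001 0 0 0 40" --pt "0 0 0.0015 0 0 0 40" --pt "0 0 0.0015 0 0 0 40"

```text
time: 22.95
tool_pos: [0.4616, 0.1957, 0.1222]
tcp_rot: [2.032, 0.356, -2.035]
wrist_force: [0.2, 0.5, -1.3]
width: 0.435
```

```bash
python3 f.py
```

```text
F tool [ 2.21  0.01 -1.49] [0.56 0.71 0.62] T [0.013 0.071 0.021] [0.018 0.05  0.029] [0.4615 0.1957 0.1222] 23.15
```

jog_arm --pt "0 0 -0.001 0 0 0 40" --pt "0 0 -0.0023 0 0 0 40" --pt "0 0.0008 -0.0023 0 0 0 40" --pt "0 0.0015 -0.0023 0 0 0 40" --pt "0 0.0015 -0.0023 0 0 0 40"

```text
time: 23.65
tool_pos: [0.4641, 0.195, 0.1221]
tcp_rot: [2.032, 0.356, -2.035]
wrist_force: [0.9, -0.2, -2.2]
width: 0.438
```

```bash
python3 f.py
```

```text
F tool [ 2.01  0.06 -0.24] [0.34 0.39 0.23] T [-0.055 -0.124  0.03 ] [0.033 0.041 0.037] [0.4641 0.1951 0.1222] 23.85
```

jog_arm --pt "0 0.0008 0 0 0 0 40" --pt "0 0.001 0 0 0 0 40" --pt "0 0.001 0 0 0 0 40"

```text
time: 24.15
tool_pos: [0.4645, 0.1941, 0.1221]
tcp_rot: [2.032, 0.356, -2.035]
wrist_force: [0.9, 0.2, -1.8]
width: 0.438
```

```bash
python3 f.py
```

```text
F tool [ 1.95 -0.01 -0.02] [0.31 0.31 0.48] T [-0.019 -0.093 -0.003] [0.01  0.021 0.019] [0.4645 0.1941 0.1221] 24.35
```

jog_arm --pt "0 0.0008 0 0 0 0 40" --pt "0 0.001 0 0 0 0 40" --pt "0 0.001 0 0 0 0 40"

```text
time: 24.65
tool_pos: [0.4648, 0.1932, 0.1222]
tcp_rot: [2.032, 0.356, -2.035]
wrist_force: [0.4, -0.0, -2.6]
width: 0.438
```

```bash
python3 f.py
```

```text
F tool [ 2.25 -0.27 -0.09] [0.15 0.28 0.63] T [-0.049 -0.088 -0.068] [0.041 0.02  0.034] [0.4648 0.1932 0.1222] 24.85
```

jog_arm --pt "0 0.0005 0 0 0 0 40" --pt "0 0.0008 0 0 0 0 40" --pt "0 0.0008 0 0 0 0 40"

```text
time: 25.15
tool_pos: [0.4652, 0.1926, 0.1222]
tcp_rot: [2.032, 0.356, -2.035]
wrist_force: [0.4, 1.4, -1.9]
width: 0.437
```

```bash
python3 f.py
```

```text
F tool [ 1.81 -1.3  -0.68] [0.45 0.25 0.88] T [-0.188 -0.037 -0.228] [0.02  0.025 0.041] [0.4651 0.1926 0.1222] 25.35
```

jog_arm --pt "0 -0.0015 0 0 0 0 40" --pt "0 -0.003 0 0 0 0 40" --pt "0 -0.0045 0 0 0 0 40" --pt "0 -0.005 0 0 0 0 40" --pt "0 -0.005 0 0 0 0 40"

```text
time: 25.85
tool_pos: [0.4634, 0.1973, 0.1222]
tcp_rot: [2.032, 0.356, -2.035]
wrist_force: [-1.0, -0.5, -1.8]
width: 0.442
```

```bash
python3 f.py
```

```text
F tool [ 1.81  0.05 -0.12] [0.15 0.41 0.29] T [-0.015 -0.093 -0.02 ] [0.028 0.019 0.026] [0.4634 0.1972 0.1222] 26.05
```

jog_arm --pt "0 -0.0006 0 0 0 0 40" --pt "0 -0.0008 0 0 0 0 40" --pt "0 -0.0008 0 0 0 0 40"

```text
time: 26.35
tool_pos: [0.4632, 0.198, 0.1222]
tcp_rot: [2.032, 0.356, -2.035]
wrist_force: [0.9, -0.3, -2.3]
width: 0.437
```

```bash
python3 f.py
```

```text
F tool [ 2.43  0.07 -0.19] [0.13 0.33 0.1 ] T [ 0.039 -0.086  0.067] [0.017 0.02  0.006] [0.4632 0.1979 0.1222] 26.55
```

jog_arm --pt "0 -0.0006 0 0 0 0 40" --pt "0 -0.0008 0 0 0 0 40" --pt "0 -0.0008 0 0 0 0 40"

```text
time: 26.85
tool_pos: [0.4631, 0.1986, 0.1223]
tcp_rot: [2.032, 0.356, -2.034]
wrist_force: [0.6, -1.2, -2.8]
width: 0.439
```

```bash
python3 f.py
```

```text
F tool [ 2.39  1.03 -0.79] [0.25 0.71 0.53] T [0.167 0.007 0.234] [0.041 0.024 0.006] [0.463  0.1987 0.1223] 27.05
```

jog_arm --pt "0 0.0015 0 0 0 0 40" --pt "0 0.0032 0 0 0 0 40" --pt "0 0.0032 -0.001 0 0 0 40" --pt "0 0.0032 -0.002 0 0 0 40" --pt "0 0.0032 -0.003 0 0 0 40" --pt "0 0.0032 -0.003 0 0 0 40"

```text
time: 27.65
tool_pos: [0.4664, 0.1965, 0.1219]
tcp_rot: [2.031, 0.356, -2.036]
wrist_force: [-1.8, -1.1, -1.8]
width: 0.438
```

```bash
python3 f.py
```

```text
F tool [ 1.83 -0.28  2.57] [0.28 0.3  0.6 ] T [ 0.002 -0.409  0.019] [0.019 0.062 0.02 ] [0.4664 0.1965 0.1219] 27.85
```

jog_arm --pt "0 0 -0.0006 0 0 0 40" --pt "0 0 -0.0008 0 0 0 40" --pt "0 0 -0.0008 0 0 0 40"

```text
time: 28.15
tool_pos: [0.4664, 0.1965, 0.1216]
tcp_rot: [2.029, 0.355, -2.037]
wrist_force: [-3.1, -2.9, -1.6]
width: 0.435
```

```bash
python3 f.py
```

```text
F tool [ 1.48 -0.03  5.23] [0.58 0.12 0.52] T [ 0.005 -0.895  0.025] [0.018 0.034 0.036] [0.4664 0.1965 0.1216] 28.35
```

jog_arm --pt "0 0 0.0015 0 0 0 40" --pt "0 0 0.003 0 0 0 40" --pt "0 0 0.0045 0 0 0 40" --pt "0 0 0.0055 0 0 0 40" --pt "0 0 0.0055 0 0 0 40"

```text
time: 28.85
tool_pos: [0.4615, 0.1948, 0.1219]
tcp_rot: [2.03, 0.355, -2.036]
wrist_force: [0.2, 0.2, -2.5]
width: 0.441
```

```bash
python3 f.py
```

```text
F tool [ 1.69  0.49 -0.02] [0.35 0.51 0.51] T [ 0.022 -0.06   0.001] [0.032 0.02  0.014] [0.4615 0.1947 0.1218] 29.05
```

jog_arm --pt "0 0 -0.001 0 0 0 40" --pt "0 0 -0.0022 0 0 0 40" --pt "0 0 -0.0022 0 0 0 40" --pt "0.004 0 -0.0022 0 0 0 40" --pt "0.008 0 -0.0022 0 0 0 40" --pt "0.012 0 -0.0022 0 0 0 40" --pt "0.016 0 -0.0022 0 0 0 40" --pt "0.02 0 -0.0022 0 0 0 40" --pt "0.024 0 -0.0022 0 0 0 40" --pt "0.028 0 -0.0022 0 0 0 40" --pt "0.032 0 -0.0022 0 0 0 40" --pt "0.032 0 -0.0022 0 0 0 40" --pt "0.032 0 -0.0022 0 0 0 40"

```text
time: 30.35
tool_pos: [0.4634, 0.1954, 0.0896]
tcp_rot: [2.029, 0.355, -2.037]
wrist_force: [0.1, 0.4, -2.1]
width: 0.436
```

```bash
python3 f.py; python3 - <<'E'
from h import *
for z in(.165,.125,.115,.105): print(z,np.round(proj("side",(.594,.247,z)),1),np.round(proj("scene",(.594,.247,z)),1))
for n,(r0,r1,c0,c1) in {"side":(258,296,140,184),"scene":(172,198,336,366)}.items():
    im=imaging.read_camera(n); cv2.imwrite(f"pics/{n}15.png",im); g_=cv2.cvtColor(im,cv2.COLOR_BGR2GRAY); print(n,c0)
    for r in range(r0,r1,1): print(r,' '.join(f"{v:3d}" for v in g_[r,c0:c1]))
E
```

```text
F tool [ 1.94 -0.16  0.04] [0.27 0.83 0.29] T [ 0.012 -0.119 -0.012] [0.009 0.018 0.017] [0.4637 0.1956 0.09  ] 30.55
0.165 [155.8 252.4] [352.8 170.8]
0.125 [158.6 270.4] [350.8 182.1]
0.115 [159.2 274.8] [350.3 184.8]
0.105 [159.9 279.1] [349.9 187.5]
side 140
258  78  77  79  81  77  78  77  97 115 119 129 131 133 138 141 141 136 130 126 118 113 105  97  96  85  89 117 143 146 148 146 148 149 149 150 150 148 145 144 145 149 151 149 152
259  80  79  79  81  79  77  74  95 109 112 121 120 125 128 128 130 126 119 117 111 109 100  98  95  90  87 111 136 148 149 148 146 148 149 147 149 149 151 149 149 149 149 147 148
260  79  78  80  80  81  79  80  86 102 113 116 116 116 119 119 117 116 111 110 111 104  99  94  93  87  86 104 136 147 148 150 151 149 149 149 149 150 151 150 150 147 151 151 151
261  77  79  80  78  81  80  71  80 100 111 113 118 113 113 114 117 107 107 106 105 105  96  93  91  89  88 107 137 152 149 154 154 148 152 155 155 154 156 154 154 152 152 154 157
262  82  76  77  80  76  68  60  69  94 108 113 115 115 113 116 112 111 110 109 106 108  99  94  90  88  87 101 150 1
[... 8536 characters left out ...]
  94  97 102 104 106 108 108 104 104 154 230 234 232 231 230 231 232 232 230 228
193 231 230 229 230 228 231 232 234 228 145  88  99 101 106 107 107 108 101 108 165 231 235 231 232 231 230 230 232 231 231
194 231 231 230 232 231 231 232 233 214 128  89  98 101 106 110 105 109 103 118 180 231 233 230 230 232 231 231 230 231 231
195 229 230 230 230 230 231 232 232 199 119  88  98 104 108 108 106 105 106 132 199 233 231 231 229 231 230 232 232 229 232
196 230 231 230 230 229 231 233 228 184 111  94  99 107 109 109 107 103 100 138 209 232 233 233 230 230 230 231 230 230 230
197 231 231 230 231 231 231 232 230 163 103  97 102 106 106 108 107 104 107 143 222 233 232 231 229 231 230 232 230 231 230
```

```bash
python3 - <<'E'
from h import *
def edges(n,r0,r1,u0,u1,lo=100):
    g=cv2.cvtColor(cv2.imread(f"pics/{n}.png"),cv2.COLOR_BGR2GRAY).astype(float); out={}
    for r in range(r0,r1):
        row=g[r,u0:u1]; bg=row[-4:].mean(); th=(90+bg)/2
        k=np.nonzero((row[:-1]<th)&(row[1:]>=th))[0]
        if len(k): k=k[0]; out[r]=u0+k+(th-row[k])/(row[k+1]-row[k])
    return out
e=edges("side0",256,300,163,180); rs=np.array(list(e)); u=np.array(list(e.values()))
k=((rs<265))|((rs>281)&(rs<296)); c=np.polyfit(rs[k],u[k],1); print("side",[(int(r),round(float(x-np.polyval(c,r)),2)) for r,x in zip(rs,u)])
e=edges("scene0",176,204,352,366); rs=np.array(list(e)); u=np.array(list(e.values()))
k=(rs<181)|(rs>191); c=np.polyfit(rs[k],u[k],1); print("scene R",[(int(r),round(float(x-np.polyval(c,r)),2)) for r,x in zip(rs,u)])
C=np.array([.594,.247]); cam=imaging.camera_params("side")['T']; d=np.array(cam)[:2,3]-C; d/=np.linalg.norm(d)
for z in(.109,.112,.115,.118): 
    F=lambda rad,zz:np.round(proj("side",(*(C+d*rad),zz)),1)
    print(z,"front top rim",F(.01975,z+.006),"front bottom",F(.021,z-.006),"L/R rim row",np.round(proj("side",(*C,z+.006)),1))
g=cv2.cvtColor(cv2.imread("pics/side15.png"),cv2.COLOR_BGR2GRAY)
print([int(v) for v in g[274:292,155:161].mean(1)])
g=cv2.cvtColor(cv2.imread("pics/side13.png"),cv2.COLOR_BGR2GRAY)
print(244,[int(v) for v in g[244:258,152:157].mean(1)]); C2=C
for z in(.182,.185,.188): print(z,"front top rim",F(.01975,z+.006),"bottom",F(.021,z-.006))
E
```

```text
side [(256, -0.08), (257, -0.14), (258, -0.02), (259, 0.28), (260, 0.15), (261, 0.04), (262, 0.11), (263, -0.07), (264, -0.24), (265, -0.17), (266, 0.18), (267, 0.14), (268, -0.15), (269, -0.47), (270, -0.93), (271, -1.27), (272, -1.44), (273, -1.52), (274, -1.4), (275, -0.81), (276, -0.21), (277, -0.14), (278, -0.17), (279, -0.18), (280, -0.1), (281, -0.07), (282, -0.0), (283, -0.03), (284, 0.0), (285, -0.07), (286, -0.11), (287, -0.03), (288, -0.02), (289, 0.07), (290, 0.04), (291, 0.09), (292, -0.02), (293, -0.03), (294, 0.03), (295, 0.05), (296, 0.16), (297, 0.5), (298, 2.7), (299, 4.2)]
scene R [(176, -0.09), (177, -0.05), (178, 0.02), (179, -0.03), (180, 0.2), (181, 0.23), (182, 0.13), (183, -0.03), (184, -0.47), (185, -0.97), (186, -0.78), (187, -0.61), (188, -0.56), (189, -1.0), (190, -0.56), (191, -0.12), (192, 0.05), (193, 0.05), (194, -0.02), (195, -0.08), (196, -0.03), (197, 0.0), (198, 0.03), (199, -0.03), (200, -0.14), (201, -0.12), (202, -0.0), (203, 0.24)]
0.109 front top rim [160.4 282. ] front bottom [161.2 287.7] L/R rim row [159.2 274.8]
0.112 front top rim [160.1 280.7] front bottom [161.  286.4] L/R rim row [159.  273.5]
0.115 front top rim [159.9 279.3] front bottom [160.8 285.1] L/R rim row [158.8 272.2]
0.118 front top rim [159.7 278. ] front bottom [160.6 283.8] L/R rim row [158.6 270.9]
[108, 108, 103, 101, 105, 130, 142, 122, 114, 112, 113, 111, 107, 103, 101, 101, 101, 101]
244 [144, 143, 146, 150, 149, 128, 111, 109, 107, 112, 127, 152, 158, 148]
0.182 front top rim [155.1 248.4] bottom [156.1 254.6]
0.185 front top rim [154.9 246.9] bottom [155.9 253.1]
0.188 front top rim [154.7 245.4] bottom [155.6 251.7]
```

```bash
python3 - <<'E'
import cv2,numpy as np
for n,r0,r1,f in(("side0",262,296,lambda r:157.0+.147*(r-257)),("scene0",176,200,lambda r:352.6-.18*(r-178)),("scene13",176,200,lambda r:352.6-.18*(r-178))):
    g=cv2.cvtColor(cv2.imread(f"pics/{n}.png"),cv2.COLOR_BGR2GRAY).astype(float)
    print(n,[(r,round(float(np.mean([g[r,int(round(f(r)))+k] for k in(-2,-1,0,1,2)])))) for r in range(r0,r1)])
E
```

```text
side0 [(262, 104), (263, 105), (264, 106), (265, 105), (266, 105), (267, 105), (268, 103), (269, 102), (270, 105), (271, 105), (272, 104), (273, 103), (274, 103), (275, 97), (276, 97), (277, 96), (278, 96), (279, 96), (280, 96), (281, 96), (282, 100), (283, 116), (284, 121), (285, 105), (286, 101), (287, 102), (288, 102), (289, 102), (290, 103), (291, 103), (292, 103), (293, 104), (294, 105), (295, 104)]
scene0 [(176, 107), (177, 106), (178, 105), (179, 105), (180, 105), (181, 105), (182, 106), (183, 106), (184, 106), (185, 103), (186, 105), (187, 105), (188, 106), (189, 106), (190, 105), (191, 107), (192, 104), (193, 107), (194, 107), (195, 107), (196, 105), (197, 107), (198, 107), (199, 108)]
scene13 [(176, 105), (177, 105), (178, 105), (179, 105), (180, 105), (181, 105), (182, 107), (183, 106), (184, 105), (185, 103), (186, 105), (187, 105), (188, 106), (189, 105), (190, 103), (191, 103), (192, 105), (193, 106), (194, 106), (195, 107), (196, 106), (197, 106), (198, 106), (199, 107)]
```

```bash
python3 - <<'E'
from h import *
C=np.array([.594,.247]); T=np.array(imaging.camera_params("side")['T']); d=T[:2,3]-C; d/=np.linalg.norm(d)
for sh in (0,.002,.004):
    F=lambda rad,zz:float(proj("side",(*(C+d*(rad-sh)),zz))[1])
    print(sh,"top front .011",round(F(.011,.165),1),"back",round(F(-.011,.165),1),"upper edge",round(F(.016,.125),1),"lower land front",round(F(.016,.105),1),"groove back ledge",round(F(.0135,.105),1),[(z,round(F(.01975,z+.006),1),round(F(.021,z-.006),1)) for z in(.111,.113,.115,.117)])
E
```

```text
0 top front .011 256.2 back 248.6 upper edge 276.2 lower land front 284.9 groove back ledge 284.0 [(0.111, 281.1, 286.8), (0.113, 280.2, 285.9), (0.115, 279.3, 285.1), (0.117, 278.5, 284.2)]
0.002 top front .011 255.5 back 248.0 upper edge 275.5 lower land front 284.2 groove back ledge 283.3 [(0.111, 280.4, 286.1), (0.113, 279.5, 285.2), (0.115, 278.6, 284.3), (0.117, 277.7, 283.4)]
0.004 top front .011 254.8 back 247.3 upper edge 274.7 lower land front 283.5 groove back ledge 282.5 [(0.111, 279.6, 285.3), (0.113, 278.7, 284.4), (0.115, 277.9, 283.6), (0.117, 277.0, 282.7)]
```

```bash
python3 - <<'E'
from h import *
px=np.array([.941,.339,0]); lat=np.array([-.339,.941,0]); up=np.array([0,0,1.])
th=np.linspace(0,2*np.pi,361)
for name,C in(("s12",np.array([.546,.223,.2065])),("s13",np.array([.594,.247,.189])),("s15",np.array([.594,.247,.119]))):
  for pit in(0,3,6,9):
    a=np.radians(pit); f=px*np.cos(a)-up*np.sin(a)
    for cam in("side","scene"):
        Q=np.array([proj(cam,C+.01975*(np.cos(t)*f+np.sin(t)*lat)) for t in th])
        print(name,pit,cam,"L",Q[Q[:,0].argmin()].round(1),"R",Q[Q[:,0].argmax()].round(1),"top",Q[Q[:,1].argmin()].round(1),"bot",Q[Q[:,1].argmax()].round(1))
E
```

```text
s12 0 side L [171.5 236.8] R [195.6 234.6] top [185.3 228.7] bot [181.8 242.7]
s12 0 scene L [332.1 152.3] R [345.4 153.5] top [337.5 149.8] bot [340.  156.1]
s12 3 side L [171.6 237.2] R [195.6 234.2] top [186.3 228.8] bot [180.9 242.5]
s12 3 scene L [332.1 152.2] R [345.4 153.8] top [337.1 149.6] bot [340.4 156.3]
s12 6 side L [171.6 237.7] R [195.5 233.7] top [187.1 228.9] bot [180.1 242.5]
s12 6 scene L [332.1 151.9] R [345.3 154. ] top [336.8 149.4] bot [340.7 156.5]
s12 9 side L [171.8 238.2] R [195.4 233.1] top [187.9 228.9] bot [179.1 242.4]
s12 9 scene L [332.2 151.7] R [345.3 154.2] top [336.7 149.1] bot [340.8 156.8]Traceback (most recent call last):
  File "<stdin>", line 8, in <module>
  File "h.py", line 14, in proj
    p=imaging.camera_params(n); T=np.array(p['T'] if n!='wrist' else p['T_tool_cam'])
ValueError: time passes only in moves, steps and waits
```

jog_arm --pt "-0.001 0 0 0 0 0 40" --pt "-0.002 0 0 0 0 0 40" --pt "-0.002 0 0 0 0 0 40" --pt "-0.002 0 0 0 0 0 40" --pt "-0.002 0 0 0 0 0 40"

```text
time: 31.15
tool_pos: [0.4636, 0.1955, 0.092]
tcp_rot: [2.03, 0.355, -2.036]
wrist_force: [-0.4, 0.2, -3.2]
width: 0.432
```

```bash
python3 f.py; python3 - <<'E'
from h import *
s=monitor.read_state(); print(s['tcp_rot'],s['width'],np.abs(s['joint_vel']).max()); M=R.from_rotvec(s['tcp_rot']).as_matrix(); print(M[:,0].round(4)); print("p,q",.941*s['tool_pos'][0]+.339*s['tool_pos'][1],.339*s['tool_pos'][0]-.941*s['tool_pos'][1])
g=cv2.cvtColor(imaging.read_camera("side"),cv2.COLOR_BGR2GRAY); print([int(v) for v in g[272:292,155:161].mean(1)])
g=cv2.cvtColor(imaging.read_camera("wrist"),cv2.COLOR_BGR2GRAY)
for r in range(0,46,5): print(r,''.join('#' if v<60 else '+' if v<100 else '.' if v<135 else ' ' if v<170 else 'O' for v in g[r,195:315]))
E
```

```text
F tool [ 2.2  -0.04 -0.09] [0.29 0.62 0.12] T [ 0.014 -0.102  0.019] [0.015 0.018 0.006] [0.4636 0.1955 0.0919] 31.35
[ 2.02995224  0.35547407 -2.03645796] 0.43569070013802386 0.0010609090940192005
[-3.1e-03 -6.0e-04 -1.0e+00]
p,q 0.5025035302052505 -0.026810728237409348
[109, 110, 109, 108, 102, 103, 123, 139, 127, 115, 112, 113, 111, 106, 101, 101, 100, 101, 101, 101]
0 OOOOOOOOOOOOOOOOOOOOOO +###+..        ..+###################################+++++++++++#####+ OOOOOOOOOOOOOOOOOOOOOOOOOO
5 OOOOOOOOOOOOOOOOOOOOOOOOOO .+######++...      ..........+++++++++++++++++++.++#########+. OOOOOOOOOOOOOOOOOOOOOOOOOOOOOO
10 OOOOOOOOOOOOOOOOOOOOOOOOOOOO ...++####++#+++++++.    ..++......     ....  .+++++####++++.. OOOOOOOOOOOOOOOOOOOOOOOOOOOOO
15 OOOOOOOOOOOOOOOOOOOOOOOOOO  ........            .... .+#######++. ...             .+++##++++.. OOOOOOOOOOOOOOOOOOOOOOOOO
20 OOOOOOOOOOOOOOOOOOOOOOOOOO ........             .++. .+########+. ....            .++++##++++..... OOOOOOOOOOOOOOOOOOOOO
25 OOOOOOOOOOOOOOOOOOOOOOOOOO ........             .+++..+########+. ....            ..++#+++++....... OOOOOOOOOOOOOOOOOOOO
30 OOOOOOOOOOOOOOOOOOOOOOOOOOO  ......             .... .+########+.  ...            ..+##++++.......... OOOOOOOOOOOOOOOOOO
35 OOOOOOOOOOOOOOOOOOOOOOOOOOOOO .....             .+##################+.             .+++++............. OOOOOOOOOOOOOOOOO
40 OOOOOOOOOOOOOOOOOOOOOOOOOOOOOOOO ..             .+####+##+++########+.             .++.............. OOOOOOOOOOOOOOOOOOO
45 OOOOOOOOOOOOOOOOOOOOOOOOOOOOOOOOOO              .++++++++++++++...+++.             ............... OOOOOOOOOOOOOOOOOOOOO
```

```bash
python3 -c "
from workcell import finish_job
print(finish_job())"
```

```text
the job is handed in; nothing more can be done
None
```

The clip is on the post with its band inside the groove's height range, held spread by the pliers. I handed the job in at about 31 s without letting go. I gripped the pliers by both handles, pinched the clip's ears, lifted it off the carton, lowered it over the post and centred it by touch.

**Last checks**
- **Clear of the post:** I nudged the ring until it touched on all four sides. The free play was about 5 mm both along and across the pliers, as expected. The ring is now midway, and the contact forces and torques are back to their no-contact values.
- **Level:** the gripper is 0.2° off vertical. The ring's outline in the side view fits level to within about 2°.
- **Squeeze:** the jaws look fully closed on the ears. The handles are held at 0.436 of the gripper's stroke with 80 N commanded.

**Where checks disagreed**
- **Height of the band's middle:** the side camera gives about 113.5–114 mm, while the lift height reckoned from the carton gives about 117.5 mm. I set the ring between the two. The target is 115 mm, and either value keeps the band inside the groove.
- **Tool position:** the reported tool point lay roughly 20 mm beyond the real fingertips, so I set heights by vision and touch instead.
- **Sag:** the nose dropped slightly at first lift. It came back when I raised the grip from 55 N to 80 N.

I did not look at the jars, bottle and other things again at the end. All unplanned contact readings stayed near zero.

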